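# Unlatch, tray the finished links, scrap the eyeless blanks, latch again

## Task

Swing the hold-down strap up and back out of the way of the blue tray. Clear the bars off the bench: lay each finished link (a bar with an eye) flat in a compartment of its own with its eye in the wide end, and put every blank without an eye in the reject box; when all are away, swing the strap back over the tray and press it fully down into its catch. Leave the jar, the bush and the screwdriver where they are.

Things in the scene. Friction and masses are not known exactly. Their poses are not given: they have to be found in the camera images.
- link0: finished link: flat steel bar 14 mm wide, 14 mm thick, with a round eye (28 mm across, 14 mm thick, dark rubber bush in it) at its +x end; 120 mm long overall. Origin: on the underside, mid-length, 60 mm from either end; +x points to the eye, +z up as it lies at first. 0.18 kg. May be absent.
- link0_eye (a point): centre of the eye of link0, 46 mm along +x from its origin, at half thickness
- link1: finished link: flat steel bar 14 mm wide, 14 mm thick, with a round eye (28 mm across, 14 mm thick, dark rubber bush in it) at its +x end; 120 mm long overall. Origin: on the underside, mid-length, 60 mm from either end; +x points to the eye, +z up as it lies at first. 0.18 kg. May be absent.
- link1_eye (a point): centre of the eye of link1, 46 mm along +x from its origin, at half thickness
- link2: finished link: flat steel bar 14 mm wide, 14 mm thick, with a round eye (28 mm across, 14 mm thick, dark rubber bush in it) at its +x end; 120 mm long overall. Origin: on the underside, mid-length, 60 mm from either end; +x points to the eye, +z up as it lies at first. 0.18 kg. May be absent.
- link2_eye (a point): centre of the eye of link2, 46 mm along +x from its origin, at half thickness
- blank0: reject: a plain straight steel bar without an eye, 120 x 14 x 14 mm. Origin: centre of the underside; x along its length. 0.16 kg. May be absent.
- blank1: reject: a plain straight steel bar without an eye, 120 x 14 x 14 mm. Origin: centre of the underside; x along its length. 0.16 kg. May be absent.
- blank2: reject: a plain straight steel bar without an eye, 120 x 14 x 14 mm. Origin: centre of the underside; x along its length. 0.16 kg. May be absent.
- tray: blue steel tray, fixed, 144 (x) x 142 (y) x 18 mm, floor 4 mm thick. Origin: centre of underside; +x: far end, +y: hinge side. 3 compartments along x, 136 mm long, dividers as high as the tray: near half (x -68 to -22 mm) 24 mm wide for the bar, far half (x 22 to 68) 42 mm wide for the eye; the middle (x -22 to 22) has no dividers or side walls: room for fingers
- tray_slot0 (a point): centre of the compartment at tray y = -46 mm, on its floor (4 mm above the bench); axes as the tray
- tray_slot1 (a point): centre of the middle compartment, on its floor; axes as the tray
- tray_slot2 (a point): centre of the compartment at tray y = +46 mm, on its floor; axes as the tray
- strap (a joint): hinge (rad) of the aluminium hold-down strap, a flat bar 20 mm wide, 8 mm thick, reaching 211 mm from the hinge. 0: closed, level across the near half of the tray, in the fork catch (36 mm high) at its -y side, free end 39 mm out past the catch; 1.57: upright; up to 2.9: laid back to +y. Stiff: stays where left, moves with 1 to 3 N at the free end
- strap_hinge (a point): point on the strap's hinge axis, which runs along tray x; tray x = -45 mm, y = +86 mm, 26 mm above the bench; axes as the tray
- strap_grip (a point): middle of the strap's free end, 194 mm from the hinge axis, 17 mm from the end, where the 20 mm width can be pinched; when closed at tray x = -45, y = -108 mm, 26 mm above the bench. x: along the hinge axis, -y: outward along the strap, z: its upper face when closed
- box: open blue plastic reject box, fixed, 178 mm (x) by 138 mm (y), 60 mm high, walls 4 mm. Origin: centre of its underside, axes along its sides
- jar: closed jar standing on the bench, 60 mm across, 85 mm high; not part of the job. Origin: centre of its underside
- bush: loose steel bush (ring) 44 mm across, 30 mm high; not part of the job. Origin: centre of its underside
- screwdriver: screwdriver lying on the bench, about 0.2 m long; not part of the job. x along it

How it is judged (in metres and radians):
On the way, in this order (a step that is already met when the one before it is completed fails the run):
1. the strap is swung up and back past upright (value of joint strap above 1.57 rad), for 0.2 s.
2. every link lies flat in a compartment, eye in the wide end, and every blank is in the reject box ((horizontal distance between link0 and tray_slot0 below 0.018 m or horizontal distance between link0 and tray_slot1 below 0.018 m or horizontal distance between link0 and tray_slot2 below 0.018 m) and angle between the x axis of each of link0, link1, link2 and the x axis of tray, either way round below 0.2 rad and x of each of link0_eye, link1_eye, link2_eye in the frame of tray above 0.02 m and z of each of link0_eye, link1_eye, link2_eye in the frame of tray below 0.017 m and angle between link0's own x axis and vertical between 1.5 and 1.642 rad and linear speed of each of link0, link1, link2, blank0, blank1, blank2 below 0.03 m/s and (horizontal distance between link1 and tray_slot0 below 0.018 m or horizontal distance between link1 and tray_slot1 below 0.018 m or horizontal distance between link1 and tray_slot2 below 0.018 m) and angle between link1's own x axis and vertical between 1.5 and 1.642 rad and (horizontal distance between link2 and tray_slot0 below 0.018 m or horizontal distance between link2 and tray_slot1 below 0.018 m or horizontal distance between link2 and tray_slot2 below 0.018 m) and angle between link2's own x axis and vertical between 1.5 and 1.642 rad and x of blank0 in the frame of box between -0.082 and 0.082 m and y of blank0 in the frame of box between -0.062 and 0.062 m and z of each of blank0, blank1, blank2 in the frame of box below 0.055 m and x of blank1 in the frame of box between -0.082 and 0.082 m and y of blank1 in the frame of box between -0.062 and 0.062 m and x of blank2 in the frame of box between -0.082 and 0.082 m and y of blank2 in the frame of box between -0.062 and 0.062 m), for 0.2 s.
3. the strap is down in its catch (value of joint strap below 0.05 rad), for 0.2 s.
At the end, for the whole second after the job is handed in: each link flat in a compartment (within 18 mm of its centre, 0.2 rad of the tray's x, tilt under 0.07 rad, eye in the far end, eye centre under 17 mm up); each blank in the reject box, under 55 mm up; strap within 0.05 rad of closed ((horizontal distance between link0 and tray_slot0 below 0.018 m or horizontal distance between link0 and tray_slot1 below 0.018 m or horizontal distance between link0 and tray_slot2 below 0.018 m) and angle between the x axis of each of link0, link1, link2 and the x axis of tray, either way round below 0.2 rad and x of each of link0_eye, link1_eye, link2_eye in the frame of tray above 0.02 m and z of each of link0_eye, link1_eye, link2_eye in the frame of tray below 0.017 m and angle between link0's own x axis and vertical between 1.5 and 1.642 rad and (horizontal distance between link1 and tray_slot0 below 0.018 m or horizontal distance between link1 and tray_slot1 below 0.018 m or horizontal distance between link1 and tray_slot2 below 0.018 m) and angle between link1's own x axis and vertical between 1.5 and 1.642 rad and (horizontal distance between link2 and tray_slot0 below 0.018 m or horizontal distance between link2 and tray_slot1 below 0.018 m or horizontal distance between link2 and tray_slot2 below 0.018 m) and angle between link2's own x axis and vertical between 1.5 and 1.642 rad and x of blank0 in the frame of box between -0.082 and 0.082 m and y of blank0 in the frame of box between -0.062 and 0.062 m and z of each of blank0, blank1, blank2 in the frame of box below 0.055 m and x of blank1 in the frame of box between -0.082 and 0.082 m and y of blank1 in the frame of box between -0.062 and 0.062 m and x of blank2 in the frame of box between -0.082 and 0.082 m and y of blank2 in the frame of box between -0.062 and 0.062 m and value of joint strap below 0.05 rad and velocity of joint strap below 0.05 rad/s); the robot touches nothing.
It fails at once if the jar is moved more than 30 mm (distance of jar from where it was at the start of the episode above 0.03 m).
It fails at once if the bush is moved more than 30 mm (distance of bush from where it was at the start of the episode above 0.03 m).
It fails at once if the screwdriver is moved more than 30 mm (distance of screwdriver from where it was at the start of the episode above 0.03 m).
Of link0, link1, link2 only 2 to 3 are there at a start; the rules pass over those that are not, and their reading is None.
Of blank0, blank1, blank2 only 2 to 3 are there at a start; the rules pass over those that are not, and their reading is None.
At some moment in a run one of link0, link1, link2, blank0, blank1, blank2 may be knocked a few centimetres aside while the robot is not near it.
Once in a run the grip may slacken for a moment while it holds something.
It also fails if it takes over 210 s, if anything falls off the work surface, if the arm or the gripper's body presses on something with over 40 N, if the wrist force passes 120 N, or if a joint passes its speed limit or range.

## Robot

A 7-joint arm with a two-finger parallel gripper is mounted at the origin on the work surface. World frame = base frame: x ahead of the robot, y to its left, z up, the work surface at z = 0. Lengths are in mm, angles in rad, forces in N, time in s.
With the tool pointing down it reaches from about 350 to 775 mm from the base axis. Payload 3.1 kg.
Tool frame: the origin (TCP) lies on the centre line of the jaws, within the pads' length; the fingertips stand 19 mm ahead of it and the grasp point (between the pads) is the TCP; z points along the fingers, y is the direction in which the jaws open and shut (so a half turn about z gives the same grasp; the last joint's range is limited). The gripper opens to 85 mm and grips with 20 to 120 N. Pads are 22 mm wide; open, the fingers measure 114 mm over their backs; the gripper's body (76 mm by 85 mm) begins 54 mm behind the grasp point. The pads swing forward as they close: fully open they stand 13 mm farther back than shut.
Start: joints at [-0.042, 0.311, 0.014, 1.512, -0.004, 1.319, -0.027], TCP at [550.015, 0.032, 250.304] pointing down, gripper open.
Joint ranges: [-2.7, 2.7], [-0.3, 1.91], [-1.27, 1.3], [0.12, 2.57], [-1.44, 4.58], [0.2, 2.03], [-3.05, 3.05]. Speed limits (rad/s): [2.79, 2.79, 3.14, 3.14, 3.14, 3.14, 3.14].

## Interface

Orientations are given as a unit quaternion [x, y, z, w].
In Python, from workcell import readout, capture, calibration, robot gives the robot as it stands.
- The arm moves only by the shell command python3 -m handwheel 'ROWS' [FORCE]. ROWS is JSON, a list of rows, each a list of 3 entries, a list of its own where there are three numbers: the opening, from 0 (shut) to 1 (fully open), then the shift along the tool's x, y, z in mm, then the turn, a rotation vector about the tool's x, y, z in rad. In form: [[jaw, [dx, dy, dz], [ax, ay, az]], ...]. A call has 1 to 10 rows; each row shifts and turns the pose as measured when the row begins, along the tool's axes as they then stand; what a row does not reach is not made up. A row lasts 1/10 s, in which the tool goes at most 50 mm and 8.59 degrees, less where a joint would pass 70% of its speed; a pose out of reach is approached as far as the arm can. A call with a gripper value outside its range is refused whole. The fingers move at their own pace and stop on an object; FORCE is the grip in N (left out, the last holds). Time passes only in rows, so rows that do not move let the fingers close. It gives the time, the measured TCP pose, the force and the opening at its end, in the units of the state.
- readout.read_state(): the state, without advancing time (a new reading comes with each control period).
- capture(name): name is "scene" or "side" or "wrist"; returns (picture, depth): 420x560x3 uint8, blue, green, red; 420x560 float32, mm along the optical axis (not along the pixel's ray), 0 where there is no reading.
- calibration(name): a dict with "mtx" (3x3 intrinsics, pixels), "dist" ([k1, k2, p1, p2, k3] as OpenCV has them; the pictures are not rectified), "eye" and "rotation" of the camera in the world. Camera axes: x right, y down, z forward; pixel columns grow to the right and rows downward; lengths in mm; the calibration is good to about 2 mm. A picture is of the moment at which its call begins: read the wrist's pose just before it. calibration takes no time and is no camera call; for the wrist camera it gives the pose at the moment of the call.
- robot.job_done(): hands the job in, once; it reports no verdict.
The state is a dict: "time_s": time; "joint_positions": joint angles; "qd": joint speeds; "joint_torque": joint torques, N m; "position": TCP position; "eef_rot": TCP orientation; "force": force on the tool from outside, world axes, zero at the start; "moment": the same for the moment, N m; "opening": finger opening in mm.
Only numpy, scipy, OpenCV 4.12 (cv2) and the standard library are available. Lean on these libraries where they do the work, as an engineer would, in place of code of your own. Each camera call takes 0.05 s, during which the arm holds its last target.

## Working session

There is one attempt and no reset: what is moved stays moved. The work goes in short steps, Python scripts to look and compute and a shell command to move; the robot and the scene stay as the last step left them, time stands still between calls to the robot, and variables do not carry over. Pictures are saved under pics/ and viewed, and the job is handed in when it is done.

```bash
ls; mkdir -p pics; python3 - <<'E'
from workcell import readout,capture,calibration
import cv2
print(readout.read_state())
for n in ["scene","side","wrist"]:
    c=calibration(n);print(n,c)
    p,d=capture(n);cv2.imwrite(f"pics/{n}0.png",p)
    import numpy as np;np.save(f"pics/{n}0d.npy",d)
E
```

```text
pics
{'time_s': 0.0, 'joint_positions': array([-0.04171028,  0.31171875,  0.01396603,  1.51306612, -0.00440672,
        1.31920379, -0.02720366]), 'qd': array([ 0.0002321 , -0.00059659,  0.00039116,  0.00097929,  0.00239318,
        0.00034158,  0.00143903]), 'joint_torque': array([-8.45983850e-04, -3.79911804e+01,  1.45537080e-01, -2.30588043e+01,
        1.22032766e-02,  1.37352623e-02,  4.05736500e-06]), 'position': array([5.49308844e+02, 3.48741643e-02, 2.49221103e+02]), 'eef_rot': array([ 0.70706867,  0.7071439 , -0.00086481, -0.00080664]), 'force': array([-0.03471723, -0.4763783 ,  0.42726548]), 'moment': array([ 0.04932836, -0.03574524,  0.01019184]), 'opening': 85.74393516260291}
scene {'mtx': array([[431.31599099,   0.        , 284.06957256],
       [  0.        , 431.31599099, 212.44980308],
       [  0.        ,   0.        ,   1.        ]]), 'dist': array([0.04112612, 0.        , 0.        , 0.        , 0.        ]), 'eye': array([1061.93541027, -711.02590454,  789.60554032]), 'rotation': array([ 0.87079378,  0.29581047, -0.11785788, -0.37459828])}
side {'mtx': array([[473.83961728,   0.        , 277.30502295],
       [  0.        , 473.83961728, 205.32580235],
       [  0.        ,   0.        ,   1.        ]]), 'dist': array([-0.14305728,  0.        ,  0.        ,  0.        ,  0.        ]), 'eye': array([324.31426506, 806.93121702, 865.70508729]), 'rotation': array([-0.10912815,  0.9028675 , -0.41145443,  0.06022112])}
wrist {'mtx': array([[366.9578882 ,   0.        , 283.12332736],
       [  0.        , 366.9578882 , 211.55385531],
       [  0.        ,   0.        ,   1.        ]]), 'dist': array([0.02592173, 0.        , 0.        , 0.        , 0.        ]), 'eye': array([549.64738756,  75.41055628, 374.21210381]), 'rotation': array([ 9.88709628e-01,  3.67918578e-04, -1.02683412e-03,  1.49840190e-01])}
```

View pics/scene0.png

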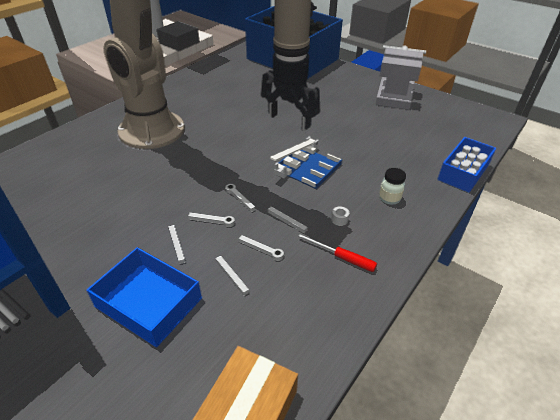

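View pics/side0.png

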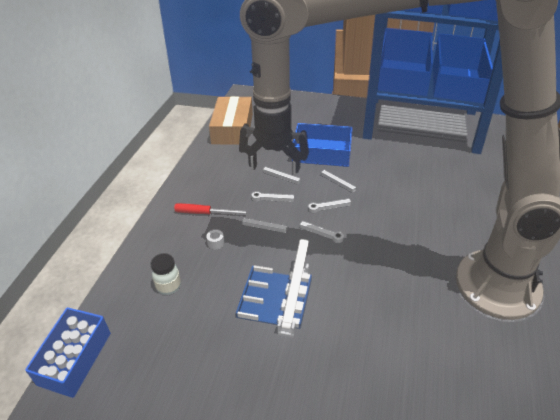

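View pics/wrist0.png

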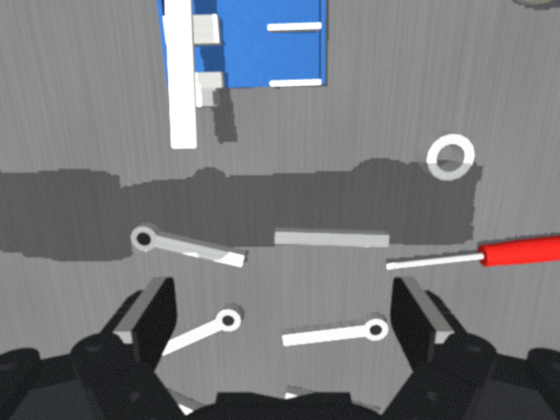

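```bash
cat > h.py <<'E'
import numpy as np,cv2
from scipy.spatial.transform import Rotation as R
from workcell import readout,capture,calibration
def unproj(c,uv,depth=None,z=None):
    uv=np.asarray(uv,float).reshape(-1,1,2)
    n=cv2.undistortPoints(uv,c["mtx"],c["dist"]).reshape(-1,2)
    r=np.c_[n,np.ones(len(n))]
    Rm=R.from_quat(c["rotation"]).as_matrix()
    w=r@Rm.T
    if depth is not None: return c["eye"]+w*np.asarray(depth).reshape(-1,1)
    return c["eye"]+w*((z-c["eye"][2])/w[:,2])[:,None]
def proj(c,P):
    Rm=R.from_quat(c["rotation"]).as_matrix()
    q=(np.asarray(P,float).reshape(-1,3)-c["eye"])@Rm
    return cv2.projectPoints(q,np.zeros(3),np.zeros(3),c["mtx"],c["dist"])[0].reshape(-1,2)
def cloud(c,d):
    v,u=np.mgrid[0:420,0:560]
    P=unproj(c,np.stack([u,v],-1).reshape(-1,2),d.ravel()).reshape(420,560,3)
    P[d<=0]=np.nan
    return P
def blobs(c,p,d,zlo=5,zhi=25,xr=(300,800),yr=(-600,400),minA=60,exclude=True):
    P=cloud(c,d);m=(P[...,2]>zlo)&(P[...,2]<zhi)&(P[...,0]>xr[0])&(P[...,0]<xr[1])&(P[...,1]>yr[0])&(P[...,1]<yr[1])
    n,l,s,_=cv2.connectedComponentsWithStats(m.astype(np.uint8),connectivity=8)
    out=[]
    for i in range(1,n):
        if s[i,4]<minA: continue
        k=l==i;Q=P[k];rect=cv2.minAreaRect(Q[:,:2].astype(np.float32))
        px=np.argwhere(k).mean(0)[::-1]
        out.append((i,s[i,4],px.round(0),rect,np.nanmedian(Q[:,2]),np.median(p[k],0)))
    return P,l,out
def shot(n):
    c=calibration(n);p,d=capture(n);return c,p,d
def st():
    s=readout.read_state();e=R.from_quat(s["eef_rot"])
    print("t",round(s["time_s"],2),"pos",s["position"].round(1),"toolx",e.as_matrix()[:,0].round(3),"tooly",e.as_matrix()[:,1].round(3),"z",e.as_matrix()[:,2].round(3),"F",s["force"].round(1),"op",round(s["opening"],1),"q",s["joint_positions"].round(2))
    return s
E
python3 - <<'E'
from h import *
for n in ["scene","side","wrist"]:
    c=calibration(n);p=cv2.imread(f"pics/{n}0.png");d=np.load(f"pics/{n}0d.npy")
    P,l,o=blobs(c,p,d)
    print(n,"table z",np.nanmedian(P[...,2][(P[...,2]<15)]))
    for b in o: print(b[1],b[2],[np.round(x,1) for x in b[3]],b[4].round(1),b[5])
E
```

```text
scene table z -0.9683762678965877
1017 [307. 165.] [array([514.7, 157.6]), array([146.3, 189.8]), np.float64(0.6)] 13.4 [126. 119. 118.]
227 [239. 196.] [array([448.1, -80.5]), array([ 25. , 121.8]), np.float64(72.6)] 13.6 [133. 135. 133.]
119 [389. 199.] [array([770.6, 162.9]), array([59.5, 26.8]), np.float64(9.5)] 15.1 [102. 119. 122.]
272 [288. 219.] [array([601. , -68.6]), array([ 18.3, 119.7]), np.float64(86.5)] 13.5 [130.  130.5 130. ]
313 [213. 218.] [array([ 444.8, -183.9]), array([121.2,  30.9]), np.float64(22.2)] 13.3 [187. 188. 187.]
95 [339. 220.] [array([710.7,   9.8]), array([43.1, 22. ]), np.float64(25.7)] 14.9 [105. 106. 105.]
236 [176. 244.] [array([ 439.4, -300.6]), array([ 13.9, 122.1]), np.float64(59.4)] 14.3 [219. 220. 219.]
351 [263. 247.] [array([ 609.9, -180.8]), array([119.7,  27.6]), np.float64(4.5)] 13.4 [210. 211. 209.]
237 [332. 249.] [array([730.1, -90.6]), array([141.5,  22.7]), np.float64(7.0)] 17.1 [ 22.  29. 202.]
352 [232. 275.] [array([ 608.9, -289.2]), array([ 16.9, 122.9]), np.float64(74.2)] 14.0 [218. 220. 219.]
1381 [146. 285.] [array([ 499.7, 
[... 2328 characters left out ...]
49.2, -73.5]), array([ 27.6, 119.6]), np.float64(79.3)] 15.1 [193. 195. 192.]
1756 [331. 237.] [array([600.1, -66. ]), array([ 14.8, 119.7]), np.float64(88.2)] 15.1 [194. 195. 193.]
1300 [473. 255.] [array([730. , -85.8]), array([143. ,  25.8]), np.float64(5.8)] 17.3 [ 66.  67. 234.]
1355 [206. 328.] [array([ 454.3, -183.4]), array([105.8,  27.2]), np.float64(32.8)] 15.0 [250. 251. 250.]
1828 [338. 331.] [array([ 607.6, -178.3]), array([118.6,  29.4]), np.float64(4.7)] 14.9 [248. 249. 247.]
163 [293. 392.] [array([ 565.2, -267.8]), array([30.9, 11.4]), np.float64(4.3)] 10.3 [122. 122. 120.]
223 [185. 405.] [array([ 426.5, -287. ]), array([10.4, 39.6]), np.float64(58.9)] 10.8 [118. 118. 117.]
```

```bash
python3 -m handwheel --help; python3 - <<'E'
from h import *
p=cv2.imread("pics/scene0.png")
cv2.imwrite("pics/scenecrop.png",cv2.resize(p[120:350,80:420],None,fx=2.3,fy=2.3,interpolation=cv2.INTER_CUBIC))
E
```

```text
invalid input: not JSON, or not a number
```

View pics/scenecrop.png

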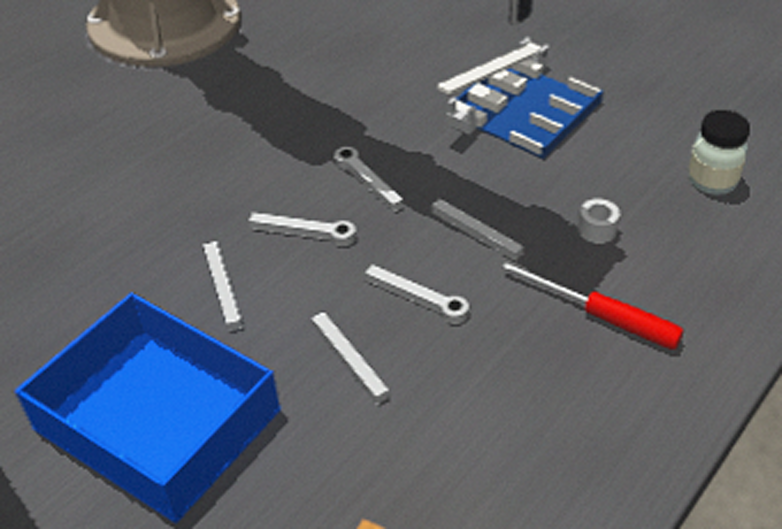

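```bash
python3 - <<'E'
from h import *
for n in ["wrist","side","scene"]:
    c=calibration(n);p=cv2.imread(f"pics/{n}0.png");d=np.load(f"pics/{n}0d.npy")
    P,l,o=blobs(c,p,d,zlo=25,zhi=45,xr=(400,620),yr=(0,300))
    for b in o: print(n,b[1],b[2],[np.round(x,1) for x in b[3]],b[4].round(1),b[5])
    hsv=cv2.cvtColor(p,cv2.COLOR_BGR2HSV)
    m=((hsv[...,0]>95)&(hsv[...,0]<125)&(hsv[...,1]>100)&(P[...,0]>400)&(P[...,0]<620)&(P[...,1]>0)&(P[...,1]<300)&(P[...,2]<25))
    Q=P[m];print(n,"tray blue",m.sum(),cv2.minAreaRect(Q[:,:2].astype(np.float32)),np.percentile(Q,[1,99],axis=0).round(1))
    m=((hsv[...,0]>95)&(hsv[...,0]<125)&(hsv[...,1]>100)&(P[...,0]>350)&(P[...,0]<650)&(P[...,1]>-560)&(P[...,1]<-330)&(P[...,2]>50)&(P[...,2]<70))
    if m.sum()>50:
        Q=P[m];print(n,"box rim",m.sum(),cv2.minAreaRect(Q[:,:2].astype(np.float32)))
E
```

```text
wrist 118 [210.  98.] [array([484.4,  74.8]), array([ 5.2, 11.7]), np.float64(1.3)] 37.2 [201. 202. 199.]
wrist tray blue 9548 ((512.38720703125, 121.28565979003906), (152.7357940673828, 73.02656555175781), 0.5212955474853516) [[442.7  86.6   3.3]
 [585.3 157.2  20.3]]
side 339 [288. 316.] [array([465.5, 216.7]), array([36.4, 70.5]), np.float64(2.0)] 34.7 [240. 241. 241.]
side tray blue 1693 ((512.8339233398438, 155.74215698242188), (144.7674560546875, 144.2894287109375), 1.8034440279006958) [[4.414e+02 8.890e+01 5.000e-01]
 [5.837e+02 2.258e+02 2.020e+01]]
side box rim 421 ((480.1004333496094, -461.5625305175781), (244.55288696289062, 174.67684936523438), 6.019245147705078)
scene 98 [310. 142.] [array([464.4, 216. ]), array([67.2, 37. ]), np.float64(83.9)] 34.6 [199.  197.  197.5]
scene tray blue 881 ((507.1228332519531, 154.74099731445312), (161.20877075195312, 145.54208374023438), 1.2742127180099487) [[ 4.452e+02  8.490e+01 -2.000e-01]
 [ 5.877e+02  2.235e+02  1.940e+01]]
scene box rim 1080 ((497.0159606933594, -465.73797607421875), (218.53756713867188, 171.12034606933594), 4.746237277984619)
```

```bash
python3 - <<'E'
from h import *
for n in ["wrist","side","scene"]:
    c=calibration(n);p=cv2.imread(f"pics/{n}0.png");d=np.load(f"pics/{n}0d.npy")
    P,l,o=blobs(c,p,d,zlo=40,zhi=140,xr=(430,500),yr=(0,260))
    for b in o:
        print(n,b[1],b[2],[np.round(x,1) for x in b[3]],b[4].round(1),b[5])
        Q=P[l==b[0]]
        if b[1]>80:
          print(np.polyfit(Q[:,1],Q[:,2],1), np.polyfit(Q[:,1],Q[:,0],1),np.percentile(Q,[1,99],axis=0).round(1).tolist())
E
```

```text
wrist 3992 [181.  74.] [array([469.7,  91.4]), array([ 20.4, 110.6]), np.float64(1.4)] 70.5 [255. 255. 255.]
[-0.26490403 95.15740787] [-2.45674987e-02  4.72799694e+02] [[459.7, 38.3, 56.0], [480.4, 145.0, 85.3]]
side 620 [297. 274.] [array([468.5, 121.7]), array([ 20.6, 170.3]), np.float64(1.6)] 60.6 [244. 244. 245.]
[-0.25898073 93.08779904] [-2.71425149e-02  4.71245243e+02] [[457.5, 40.7, 40.9], [479.3, 203.6, 84.1]]
scene 223 [289. 152.] [array([470.8, 120.2]), array([ 23.4, 171.2]), np.float64(1.9)] 63.3 [232. 237. 238.]
[-0.25747381 92.02908782] [-2.85940801e-02  4.76143742e+02] [[459.6, 35.0, 41.4], [482.5, 198.4, 84.7]]
```

```bash
python3 -m handwheel '[[0.6,[14,-20,32],[0,0,0]],[0.6,[14,-20,32],[0,0,0]],[0.6,[14,-20,32],[0,0,0]],[0.6,[11,-18,33],[0,0,0]],[0.6,[0,0,0],[0,0,0]]]'; python3 -c "
from h import *
st()
c,p,d=shot('wrist');cv2.imwrite('pics/w1.png',p)"
```

```text
time_s: 0.65
position: [468.7, 53.1, 115.5]
eef_rot: [0.708, 0.706, -0.001, 0.0]
force: [-0.6, -0.2, 0.4]
opening: 51.4
t 0.65 pos [468.7  53.1 115.5] toolx [ 0.002  1.    -0.002] tooly [ 1.    -0.002 -0.001] z [-0.001 -0.002 -1.   ] F [-0.6 -0.2  0.4] op 51.4 q [-0.13  0.28 -0.03  1.91  0.01  0.95 -0.16]
```

View pics/w1.png

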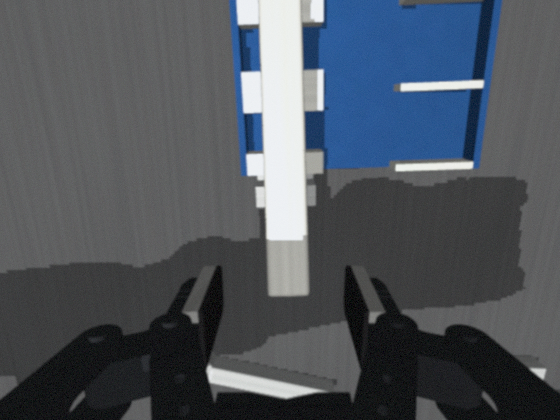

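The strap end (px 270–307, row 295) lies centred between the fingers. Descend and pinch.

```bash
python3 -m handwheel '[[0.5,[0,2,20],[0,0,0]],[0.5,[0,0,20],[0,0,0]],[0,[0,0,0],[0,0,0]],[0,[0,0,0],[0,0,0]],[0,[0,0,0],[0,0,0]]]' 40; python3 -c "
from h import *
st()
c,p,d=shot('side');cv2.imwrite('pics/s1.png',p[150:400,150:450])"
```

```text
time_s: 1.2
position: [470.9, 51.1, 79.2]
eef_rot: [0.708, 0.706, -0.004, -0.002]
force: [1.0, 1.6, -2.6]
opening: 18.8
t 1.2 pos [470.9  51.1  79.2] toolx [ 0.003  1.    -0.003] tooly [ 1.    -0.003 -0.009] z [-0.009 -0.003 -1.   ] F [ 1.   1.6 -2.6] op 18.8 q [-0.12  0.34 -0.03  1.93  0.01  0.88 -0.16]
```

View pics/s1.png

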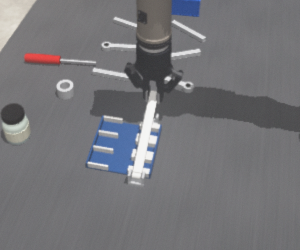

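```bash
python3 -c "
import numpy as np
a=np.arange(0.272,2.5,0.2)
y=241-197*np.cos(a);z=26+197*np.sin(a)
for i in range(1,len(a)): print(round(a[i],2),(y[i]-y[i-1]).round(1),(-(z[i]-z[i-1])).round(1),y[i].round(),z[i].round())"
```

```text
0.47 14.3 -36.6 66.0 116.0
0.67 21.3 -33.1 87.0 149.0
0.87 27.4 -28.2 114.0 177.0
1.07 32.5 -22.2 147.0 199.0
1.27 36.2 -15.3 183.0 214.0
1.47 38.6 -7.8 222.0 222.0
1.67 39.3 0.0 261.0 222.0
1.87 38.5 7.9 299.0 214.0
2.07 36.2 15.4 336.0 199.0
2.27 32.4 22.2 368.0 177.0
2.47 27.4 28.2 395.0 148.0
```

```bash
python3 -m handwheel '[[0,[7,0,-18],[0,0,0]],[0,[8,0,-18],[0,0,0]],[0,[10,0,-17],[0,0,0]],[0,[11,0,-16],[0,0,0]],[0,[13,-1,-15],[0,0,0]],[0,[14,0,-14],[0,0,0]],[0,[0,0,0],[0,0,0]]]' 40; python3 -c "
from h import *
s=st();y,z=s['position'][1:];print(np.hypot(y-241,z-26),np.arctan2(z-26,241-y))"
```

```text
time_s: 1.95
position: [469.2, 115.9, 181.6]
eef_rot: [0.707, 0.707, -0.008, -0.005]
force: [-2.1, 1.7, -3.8]
opening: 19.2
t 1.95 pos [469.2 115.9 181.6] toolx [ 0.     1.    -0.005] tooly [ 1.    -0.    -0.019] z [-0.019 -0.005 -1.   ] F [-2.1  1.7 -3.8] op 19.2 q [-0.22  0.24 -0.06  1.78  0.02  1.14 -0.29]
199.70158874233636 0.8935399879408055
```

```bash
python3 -m handwheel '[[0,[15,0,-11],[0,0,0]],[0,[17,-1,-11],[0,0,0]],[0,[18,0,-9],[0,0,0]],[0,[18,-1,-6],[0,0,0]],[0,[19,0,-5],[0,0,0]],[0,[19,-1,-2],[0,0,0]],[0,[20,0,0],[0,0,0]],[0,[19,-1,2],[0,0,0]],[0,[0,0,0],[0,0,0]]]' 40; python3 -c "
from h import *
s=st();y,z=s['position'][1:];print(np.hypot(y-241,z-26),np.arctan2(z-26,241-y))"
```

```text
time_s: 2.85
position: [465.7, 248.6, 227.1]
eef_rot: [0.714, 0.7, -0.02, -0.0]
force: [-1.7, 0.6, -12.5]
opening: 18.4
t 2.85 pos [465.7 248.6 227.1] toolx [ 0.02   0.999 -0.029] tooly [ 0.999 -0.021 -0.029] z [-0.03  -0.028 -0.999] F [ -1.7   0.6 -12.5] op 18.4 q [-0.43  0.31 -0.13  1.57  0.05  1.3  -0.59]
201.2734013057961 1.6084886940721574
```

```bash
python3 -m handwheel '[[0,[18,0,4],[0,0,0]],[0,[19,-1,4],[0,0,0]],[0,[19,0,6],[0,0,0]],[0,[18,-1,7],[0,0,0]],[0,[18,0,9],[0,0,0]],[0,[17,-1,11],[0,0,0]],[0,[16,0,12],[0,0,0]],[0,[0,0,0],[0,0,0]],[0.3,[0,0,0],[0,0,0]],[0.3,[0,0,0],[0,0,0]]]' 40; python3 -c "
from h import *
s=st();y,z=s['position'][1:];print(np.hypot(y-241,z-26),np.arctan2(z-26,241-y))
c,p,d=shot('side');cv2.imwrite('pics/s2.png',p)"
```

```text
time_s: 3.85
position: [464.9, 371.9, 186.7]
eef_rot: [0.72, 0.694, -0.017, -0.004]
force: [-4.0, 1.0, -0.5]
opening: 25.6
t 3.85 pos [464.9 371.9 186.7] toolx [ 0.037  0.999 -0.02 ] tooly [ 0.999 -0.037 -0.03 ] z [-0.03  -0.019 -0.999] F [-4.   1.  -0.5] op 25.6 q [-0.59  0.47 -0.16  1.44  0.07  1.27 -0.79]
207.29071471314327 2.254379453218581
```

View pics/s2.png

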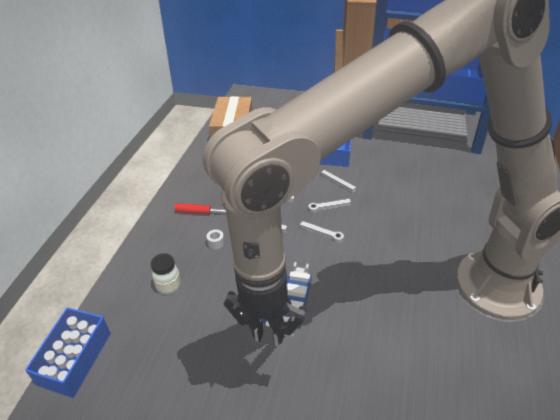

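```bash
python3 -m handwheel '[[0.5,[0,0,-30],[0,0,0]],[0.5,[0,0,-40],[-0.03,0.02,-0.037]],[0.7,[-30,10,-30],[0,0,0]],[0.7,[-48,8,0],[0,0,0]],[0.7,[-48,8,0],[0,0,0]],[0.7,[-48,8,0],[0,0,0]],[0.7,[-48,8,0],[0,0,0]],[0.7,[-48,8,0],[0,0,0]],[0.7,[-48,4,0],[0,0,0]],[0.7,[-48,0,0],[0,0,0]]]'
cat >> h.py <<'E'
def go(pos,yaw=None,s=None,tilt=True):
    """tool-frame delta to target TCP pos, tool pointing down; yaw=world angle (rad) of tool y axis"""
    s=s or readout.read_state();e=R.from_quat(s["eef_rot"]);M=e.as_matrix()
    d=M.T@(np.asarray(pos,float)-s["position"])
    if yaw is None: yaw=np.arctan2(M[1,1],M[0,1])
    y=np.array([np.cos(yaw),np.sin(yaw),0]);z=np.array([0,0,-1.]);x=np.cross(y,z)
    rv=(e.inv()*R.from_matrix(np.c_[x,y,z])).as_rotvec()
    print("shift",d.round(1),"rot",rv.round(3),"n",np.ceil(max(np.linalg.norm(d)/48,np.linalg.norm(rv)/0.145)))
E
python3 -c "
from h import *
s=st();go((530,-150,300),0)"
```

```text
time_s: 4.9
position: [531.5, -3.4, 301.2]
eef_rot: [0.709, 0.705, 0.013, 0.014]
force: [0.4, -0.9, 0.3]
opening: 59.4
t 4.9 pos [531.5  -3.4 301.2] toolx [ 0.007  1.    -0.   ] tooly [ 0.999 -0.007  0.038] z [ 0.038 -0.001 -0.999] F [ 0.4 -0.9  0.3] op 59.4 q [-0.04  0.22  0.02  1.5  -0.    1.38 -0.03]
shift [-146.6   -0.6    1.2] rot [ 0.039  0.    -0.007] n 4.0
```

```bash
python3 -m handwheel '[[0.7,[-48,0,0],[0.039,0,-0.007]],[0.7,[-48,0,0],[0,0,0]],[0.7,[-46,0,0],[0,0,0]],[0.7,[0,0,0],[0,0,0]]]'
cat > look.py <<'E'
from h import *
import sys
t=sys.argv[1]
s=st()
ims={}
for n in sys.argv[2].split(','):
    c,p,d=shot(n);cv2.imwrite(f'pics/{n}_{t}.png',p)
    np.save(f'pics/{n}_{t}.npy',d)
    P,l,o=blobs(c,p,d,zlo=6,zhi=22,xr=(330,720),yr=(-390,60),minA=150)
    for b in o:
        (cx,cy),(w,h),a=b[3]
        if max(w,h)<90 or max(w,h)>130: continue
        if w<h: a+=90;w,h=h,w
        Q=P[l==b[0]][:,:2];u=np.array([np.cos(np.radians(a)),np.sin(np.radians(a))])
        q=(Q-[cx,cy])@u;v=(Q-[cx,cy])@[-u[1],u[0]]
        we=[np.ptp(v[q>w*.35]),np.ptp(v[q<-w*.35])]
        k='link' if max(we)>21 else 'blank'
        if k=='link' and we[1]>we[0]: a+=180
        # refine angle/centre using bar part (percentile-based)
        u=np.array([np.cos(np.radians(a)),np.sin(np.radians(a))]);q=(Q-[cx,cy])@u;v=(Q-[cx,cy])@[-u[1],u[0]]
        mm=(q<w*.2)&(q>-w*.45); pf=np.polyfit(q[mm],v[mm],1); 
        a2=a+np.degrees(np.arctan(pf[0])); mid=np.array([cx,cy])+np.array([-u[1],u[0]])*pf[1]
        print(n,k,b[1],b[2],"c",mid.round(1),"ang",round((a2+180)%360-180,1),"len",round(w,1),"ends",np.round(we,1),"z",b[4].round(1))
E
python3 look.py a wrist
```

```text
time_s: 5.3
position: [528.0, -166.1, 306.8]
eef_rot: [0.716, 0.698, -0.003, 0.01]
force: [0.2, -1.2, -0.1]
opening: 59.8
t 5.3 pos [ 528.  -166.1  306.8] toolx [ 0.026  1.    -0.017] tooly [ 1.    -0.026  0.01 ] z [ 0.009 -0.017 -1.   ] F [ 0.2 -1.2 -0.1] op 59.8 q [ 0.17  0.28  0.12  1.41 -0.02  1.43  0.27]
wrist link 1830 [197.  79.] c [448.2 -76.9] ang 165.2 len 119.7 ends [27.  14.2] z 15.3
wrist blank 1706 [345.  66.] c [599.4 -66.3] ang 178.3 len 119.2 ends [14.3 13.7] z 15.1
wrist link 1481 [215. 177.] c [ 445.6 -184.2] ang 26.2 len 120.2 ends [26.9 14.7] z 15.2
wrist link 1541 [354. 172.] c [ 607.2 -181.2] ang 8.2 len 118.6 ends [26.8 14.3] z 15.1
wrist blank 1202 [347. 255.] c [ 608.6 -285.6] ang 164.1 len 119.4 ends [14.3 14.2] z 14.9
wrist blank 1225 [212. 266.] c [ 440.6 -296. ] ang 148.6 len 120.9 ends [14.6 15.7] z 14.8
```

View pics/wrist_a.png

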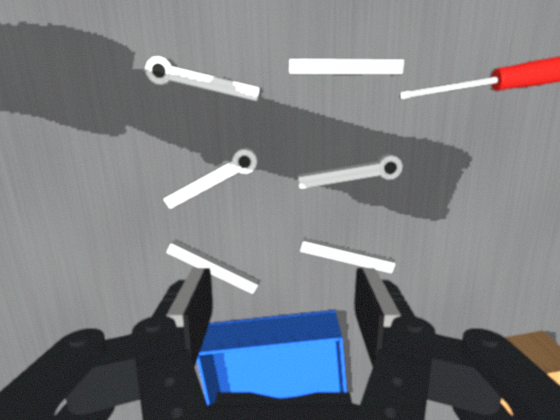

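```bash
python3 -m handwheel '[[0.6,[0,0,20],[0.01,0.02,-0.145]],[0.6,[0,0,20],[0,0,-0.145]],[0.6,[0,0,20],[0,0,-0.145]],[0.6,[0,0,20],[0,0,-0.145]],[0.6,[0,0,20],[0,0,-0.145]],[0.6,[0,0,20],[0,0,-0.145]],[0.6,[0,0,20],[0,0,-0.145]],[0.6,[0,0,20],[0,0,-0.145]],[0.6,[0,0,20],[0,0,-0.145]]]'; python3 -c "
from h import *
s=st();go((608.6,-285.6,60),np.radians(74.1))"
```

```text
time_s: 6.25
position: [537.6, -165.5, 133.2]
eef_rot: [0.122, 0.992, -0.001, 0.014]
force: [0.0, -0.5, -0.2]
opening: 51.2
t 6.25 pos [ 537.6 -165.5  133.2] toolx [-0.97   0.243 -0.029] tooly [0.243 0.97  0.002] z [ 0.028 -0.005 -1.   ] F [ 0.  -0.5 -0.2] op 51.2 q [ 0.35  0.41 -0.11  1.67  0.05  1.03  1.55]
shift [-95.9 -99.4  75.9] rot [0.002 0.029 0.032] n 4.0
```

```bash
python3 -m handwheel '[[0.6,[-24,-25,12],[0,0.029,0.032]],[0.6,[-24,-25,20],[0,0,0]],[0.6,[-24,-25,20],[0,0,0]],[0.6,[-24,-25,20],[0,0,0]],[0.6,[0,0,0],[0,0,0]]]'; python3 -c "
from h import *
s=st();go((608.6,-285.6,22),np.radians(74.1))
c,p,d=shot('wrist');cv2.imwrite('pics/w2.png',p)"
```

```text
time_s: 6.75
position: [603.2, -285.8, 55.5]
eef_rot: [0.133, 0.991, 0.001, -0.003]
force: [-1.3, -0.5, -0.7]
opening: 51.2
t 6.75 pos [ 603.2 -285.8   55.5] toolx [-0.965  0.264  0.007] tooly [0.264 0.965 0.002] z [-0.006  0.004 -1.   ] F [-1.3 -0.5 -0.7] op 51.2 q [ 0.46  0.71 -0.07  1.38  0.05  1.06  1.69]
shift [-5.4  1.5 33.5] rot [ 0.002 -0.007  0.011] n 1.0
```

View pics/w2.png

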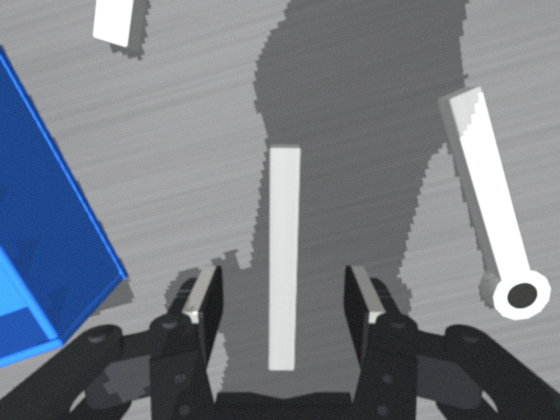

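```bash
python3 -m handwheel '[[0.6,[-5,1,18],[0,0,0.011]],[0.6,[0,0,16],[0,0,0]],[0,[0,0,0],[0,0,0]],[0,[0,0,0],[0,0,0]],[0,[0,0,0],[0,0,0]],[0,[0,0,-35],[0,0,0]],[0,[0,0,-40],[0,0,0]],[0,[0,0,-30],[0,0,0]],[0,[0,0,0],[0,0,0]]]' 60; python3 - <<'E'
from h import *
s=st();go((500,-450,130),np.radians(90))
# box rim from earlier images
for n,t in [("scene","0"),("side","0")]:
    c=calibration(n);p=cv2.imread(f"pics/{n}0.png");d=np.load(f"pics/{n}0d.npy");P=cloud(c,d)
    hsv=cv2.cvtColor(p,cv2.COLOR_BGR2HSV)
    m=((hsv[...,0]>95)&(hsv[...,0]<125)&(hsv[...,1]>80)&(P[...,2]>57)&(P[...,2]<64)&(P[...,1]>-560)&(P[...,1]<-340)&(P[...,0]>380)&(P[...,0]<620))
    k=cv2.connectedComponents(m.astype(np.uint8));Q=P[m];print(n,m.sum(),cv2.minAreaRect(Q[:,:2].astype(np.float32)),np.percentile(Q,[1,99],axis=0))
E
```

```text
time_s: 7.7
position: [610.9, -276.4, 138.6]
eef_rot: [0.133, 0.991, 0.004, 0.001]
force: [1.5, -1.1, -1.3]
opening: 12.4
t 7.7 pos [ 610.9 -276.4  138.6] toolx [-0.964  0.265 -0.002] tooly [0.265 0.964 0.008] z [ 0.004  0.008 -1.   ] F [ 1.5 -1.1 -1.3] op 12.4 q [ 0.45  0.63 -0.08  1.3   0.04  1.21  1.68]
shift [  61.  -196.8    6.8] rot [ 0.008  0.003 -0.268] n 5.0
scene 641 ((495.921630859375, -464.20574951171875), (219.09173583984375, 169.87290954589844), 5.85882568359375) [[ 420.08619975 -523.50387902   57.08933621]
 [ 607.5064826  -374.38995051   63.20649205]]
side 185 ((487.13134765625, -461.38800048828125), (230.53192138671875, 173.48867797851562), 6.019245147705078) [[ 384.27664327 -555.90828914   57.07942357]
 [ 603.62565189 -372.17864421   63.78125022]]
```

```bash
python3 - <<'E'
from h import *
c=calibration("scene")
Q=unproj(c,[(89,292),(138,250),(201,291),(153,328)],z=60);print(Q.round(0),Q.mean(0).round(0))
p=cv2.imread("pics/scene0.png")
cv2.imwrite("pics/boxcrop.png",cv2.resize(p[240:350,70:220],None,fx=5,fy=5,interpolation=cv2.INTER_CUBIC))
c=calibration("side");p=cv2.imread("pics/side0.png")
cv2.imwrite("pics/boxcrop2.png",cv2.resize(p[110:180,280:370],None,fx=7,fy=7,interpolation=cv2.INTER_CUBIC))
E
```

```text
[[ 442. -524.   60.]
 [ 429. -392.   60.]
 [ 618. -386.   60.]
 [ 607. -501.   60.]] [ 524. -451.   60.]
```

View pics/boxcrop.png

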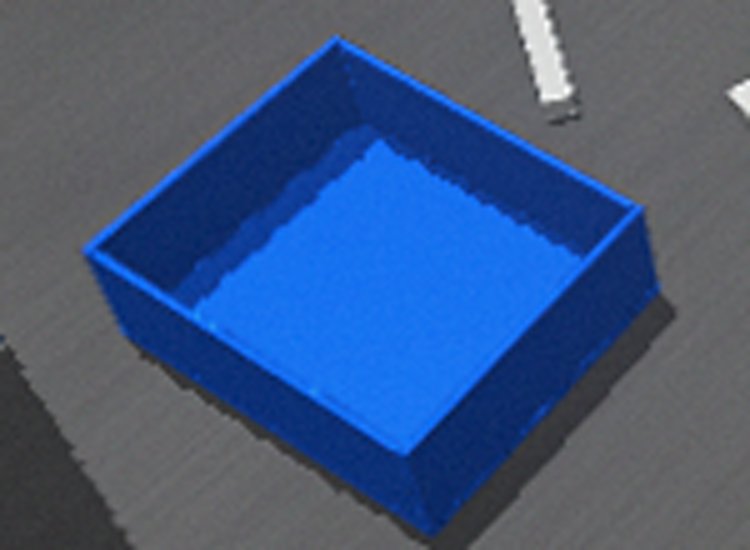

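```bash
python3 - <<'E'
from h import *
c=calibration("scene")
Q=unproj(c,[(87.6,290),(137.4,247.6),(198.2,281.6),(152,330.6)],z=60);print(Q.round(0),Q.mean(0).round(0))
for i in range(4):print(np.linalg.norm(Q[i]-Q[i-1]).round())
E
```

```text
[[ 436. -523.   60.]
 [ 423. -388.   60.]
 [ 596. -373.   60.]
 [ 610. -506.   60.]] [ 516. -447.   60.]
175.0
135.0
174.0
134.0
```

```bash
python3 -m handwheel '[[0,[30,-40,0],[0,0,-0.12]],[0,[28,-40,0],[0,0,-0.12]],[0,[20,-42,0],[0,0,-0.12]],[0,[10,-45,0],[0,0,0]],[0,[0,0,0],[0,0,0]]]'; python3 -c "
from h import *
s=st();go((518,-475,32),np.radians(95))"
```

```text
time_s: 8.2
position: [510.9, -427.6, 135.1]
eef_rot: [-0.06, 0.998, 0.005, 0.003]
force: [-1.1, -0.5, -0.9]
opening: 10.8
t 8.2 pos [ 510.9 -427.6  135.1] toolx [-0.993 -0.119 -0.006] tooly [-0.119  0.993  0.011] z [ 0.005  0.011 -1.   ] F [-1.1 -0.5 -0.9] op 10.8 q [ 0.76  0.63 -0.13  1.31  0.07  1.21  2.31]
shift [ -0.7 -49.  102.5] rot [0.011 0.006 0.032] n 3.0
```

```bash
python3 look.py b wrist,side
```

```text
t 8.2 pos [ 510.9 -427.6  135.1] toolx [-0.993 -0.119 -0.006] tooly [-0.119  0.993  0.011] z [ 0.005  0.011 -1.   ] F [-1.1 -0.5 -0.9] op 10.8 q [ 0.76  0.63 -0.13  1.31  0.07  1.21  2.31]
wrist blank 5046 [492. 122.] c [ 438.1 -300.2] ang 149.4 len 119.8 ends [15.5 15. ] z 15.1
side link 185 [338. 180.] c [ 442.9 -297.8] ang -30.9 len 127.6 ends [14.5 25.4] z 13.0
side link 237 [271. 196.] c [ 606.7 -178.7] ang 8.9 len 119.7 ends [35.1 18.1] z 12.8
side link 249 [328. 205.] c [ 442.7 -181.9] ang 26.9 len 120.0 ends [29.4 17.8] z 13.0
side blank 249 [264. 224.] c [599.3 -63.7] ang 178.4 len 119.9 ends [17.4 20. ] z 12.9
side link 287 [323. 231.] c [447.4 -74.2] ang 166.3 len 120.3 ends [29.2 17.7] z 12.9
```

View pics/wrist_b.png

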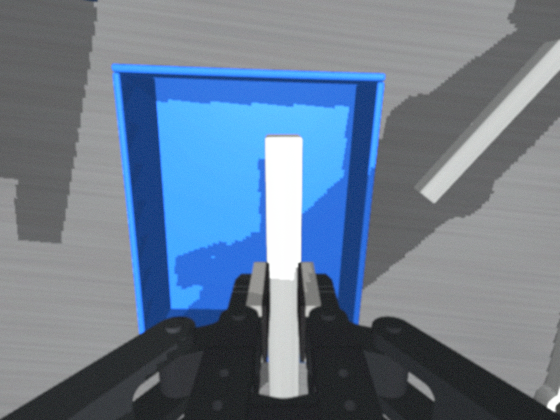

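View pics/side_b.png

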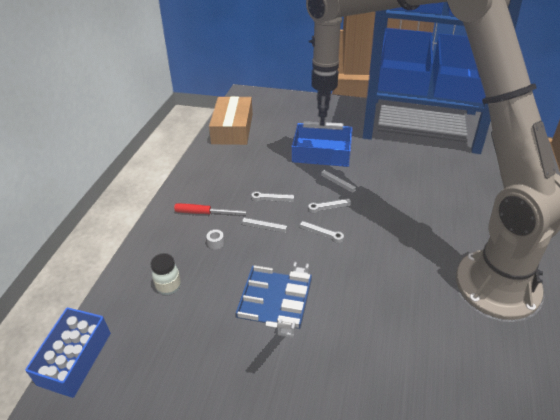

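```bash
python3 - <<'E'
from h import *
c=calibration("wrist")
Q=unproj(c,[(113,65),(383,75)],z=60);print(Q.round(1),np.linalg.norm(Q[0]-Q[1]))
t=(Q[1]-Q[0]);t/=np.linalg.norm(t);n=np.array([t[1],-t[0],0]);print(Q.mean(0)+89*n,Q.mean(0)-89*n,np.degrees(np.arctan2(n[1],n[0])))
E
python3 -m handwheel '[[0,[0,-16,30],[0,0,0]],[0,[0,-17,30],[0,0,0.03]],[0,[0,-10,40],[0,0,0]],[0.3,[0,0,0],[0,0,0]],[0.3,[0,0,0],[0,0,0]],[0.3,[0,0,-45],[0,0,0]],[0.4,[0,0,-45],[0,0,0]],[0.5,[0,0,0],[0,0,0]]]'
python3 -c "
from h import *
s=st();go((440,-298,50),np.radians(58.8))
c,p,d=shot('wrist');cv2.imwrite('pics/w3.png',p)"
```

```text
[[ 436.  -513.5   60. ]
 [ 423.1 -378.6   60. ]] 135.5798696725216
[ 518.14505098 -437.57010794   60.        ] [ 340.95656889 -454.54779373   60.        ] 5.473206332466697
time_s: 9.1
position: [533.9, -444.3, 130.2]
eef_rot: [-0.059, 0.998, 0.015, 0.011]
force: [0.8, -0.5, 0.5]
opening: 42.2
t 9.1 pos [ 533.9 -444.3  130.2] toolx [-0.993 -0.118 -0.024] tooly [-0.118  0.993  0.028] z [ 0.021  0.031 -0.999] F [ 0.8 -0.5  0.5] op 42.2 q [ 0.77  0.7  -0.14  1.21  0.06  1.24  2.33]
shift [ 77.9 154.   82.7] rot [0.035 0.014 0.663] n 5.0
```

View pics/w3.png

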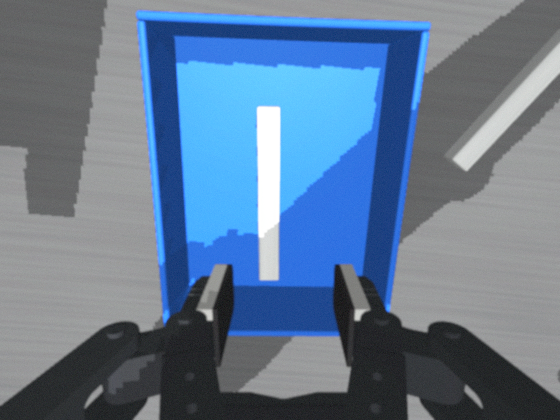

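```bash
cat >> h.py <<'E'
def plan(pos,yawdeg,n=None):
    s=readout.read_state();e=R.from_quat(s["eef_rot"]);M=e.as_matrix()
    D=np.asarray(pos,float)-s["position"];yaw=np.radians(yawdeg)
    y=np.array([np.cos(yaw),np.sin(yaw),0]);z=np.array([0,0,-1.]);x=np.cross(y,z)
    rv=(e.inv()*R.from_matrix(np.c_[x,y,z])).as_rotvec()
    n=n or int(np.ceil(max(np.linalg.norm(D)/45,np.linalg.norm(rv)/0.145)))
    print("world delta",D.round(1),"rot",rv.round(3),"n",n)
    for i in range(n):
        Mi=(e*R.from_rotvec(rv*i/n)).as_matrix();print((Mi.T@D/n).round(0).tolist(),(rv/n).round(3).tolist())
E
python3 -c "
from h import *
plan((440,-298,70),59)"
```

```text
world delta [-93.4 144.9 -57.9] rot [0.037 0.011 0.66 ] n 5
[15.0, 31.0, 12.0] [0.007, 0.002, 0.132]
[19.0, 28.0, 12.0] [0.007, 0.002, 0.132]
[23.0, 26.0, 12.0] [0.007, 0.002, 0.132]
[26.0, 23.0, 12.0] [0.007, 0.002, 0.132]
[29.0, 19.0, 12.0] [0.007, 0.002, 0.132]
```

```bash
python3 -m handwheel '[[0.55,[15,31,3],[0.007,0.002,0.132]],[0.55,[19,28,6],[0.007,0.002,0.132]],[0.55,[23,26,12],[0.007,0.002,0.132]],[0.55,[26,23,16],[0.007,0.002,0.132]],[0.55,[29,19,20],[0.007,0.002,0.132]],[0.55,[0,0,0],[0,0,0]]]';python3 look.py c wrist; python3 -c "
from h import *
plan((440,-298,22),59)"
```

```text
time_s: 9.75
position: [440.5, -282.9, 73.9]
eef_rot: [0.276, 0.961, 0.003, 0.003]
force: [0.4, 0.7, -0.5]
opening: 47.0
t 9.75 pos [ 440.5 -282.9   73.9] toolx [-0.848  0.53  -0.005] tooly [0.53  0.848 0.007] z [ 0.008  0.004 -1.   ] F [ 0.4  0.7 -0.5] op 47.0 q [ 0.55  0.43 -0.01  1.82 -0.    0.89  1.56]
wrist link 8101 [456. 156.] c [ 445.5 -185.2] ang 26.6 len 119.7 ends [27.4 15.2] z 15.3
wrist blank 5423 [257. 242.] c [ 439.2 -298.1] ang 149.4 len 120.4 ends [14.  14.1] z 15.2
world delta [ -4.2 -11.3 -54.4] rot [ 0.007  0.014 -0.017] n 2
[-1.0, -6.0, 27.0] [0.003, 0.007, -0.008]
[-1.0, -6.0, 27.0] [0.003, 0.007, -0.008]
```

View pics/wrist_c.png

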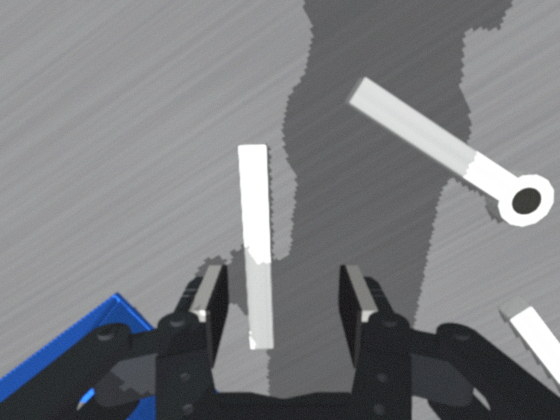

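```bash
python3 -m handwheel '[[0.55,[-2,-12,8],[0.007,0.014,-0.02]],[0.55,[0,0,24],[0,0,0]],[0.55,[0,0,20],[0,0,0]],[0.55,[0,0,0],[0,0,0]]]'; python3 -c "
from h import *
plan((439.2,-298.1,21),59.4)"
```

```text
time_s: 10.2
position: [447.8, -301.0, 29.7]
eef_rot: [0.261, 0.965, -0.002, 0.008]
force: [-0.3, -0.0, 0.1]
opening: 47.3
world delta [-8.6  2.9 -8.7] rot [-0.     0.017  0.006] n 1
[9.0, -2.0, 9.0] [-0.0, 0.017, 0.006]
```

```bash
python3 -m handwheel '[[0.55,[9,-2,8],[0,0.015,0]],[0.55,[0,0,0],[0,0,0]],[0,[0,0,0],[0,0,0]],[0,[0,0,0],[0,0,0]],[0,[0,0,0],[0,0,0]],[0,[0,0,-40],[0,0,0]],[0,[0,0,-45],[0,0,0]],[0,[0,0,-35],[0,0,0]]]' 60; python3 -c "
from h import *
st()
plan((519,-462,135),95)"
```

```text
time_s: 11.0
position: [437.3, -297.2, 143.3]
eef_rot: [0.26, 0.966, 0.001, -0.003]
force: [0.9, 0.1, -1.3]
opening: 11.8
t 11.0 pos [ 437.3 -297.2  143.3] toolx [-0.865  0.502  0.005] tooly [0.502 0.865 0.   ] z [-0.004  0.003 -1.   ] F [ 0.9  0.1 -1.3] op 11.8 q [ 0.58  0.36 -0.01  1.72  0.01  1.07  1.61]
world delta [  81.7 -164.8   -8.3] rot [ 0.002 -0.005 -0.613] n 5
[-31.0, -20.0, 1.0] [0.0, -0.001, -0.123]
[-28.0, -24.0, 2.0] [0.0, -0.001, -0.123]
[-25.0, -27.0, 2.0] [0.0, -0.001, -0.123]
[-21.0, -30.0, 2.0] [0.0, -0.001, -0.123]
[-18.0, -32.0, 2.0] [0.0, -0.001, -0.123]
```

```bash
python3 -m handwheel '[[0,[-31,-20,1],[0,0,-0.123]],[0,[-28,-24,2],[0,0,-0.123]],[0,[-25,-27,2],[0,0,-0.123]],[0,[-21,-30,2],[0,0,-0.123]],[0,[-18,-34,0],[0,0,-0.123]],[0,[0,0,0],[0,0,0]]]' ; python3 look.py d wrist; python3 -c "
from h import *
plan((519,-475,135),95)"
```

```text
time_s: 11.6
position: [528.3, -468.0, 144.0]
eef_rot: [-0.06, 0.998, -0.002, 0.004]
force: [-2.0, 0.7, -0.3]
opening: 11.4
t 11.6 pos [ 528.3 -468.   144. ] toolx [-0.993 -0.12  -0.007] tooly [-0.119  0.993 -0.005] z [ 0.008 -0.005 -1.   ] F [-2.   0.7 -0.3] op 11.4 q [ 0.76  0.7  -0.11  1.17  0.07  1.27  2.35]
world delta [ -9.  -10.   -9.3] rot [-0.002  0.007  0.032] n 1
[10.0, -9.0, 9.0] [-0.002, 0.007, 0.032]
```

View pics/wrist_d.png

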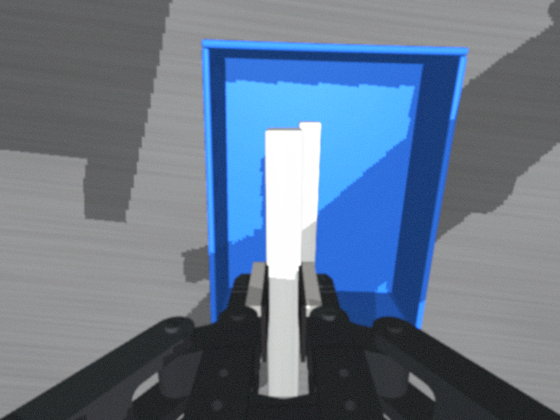

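```bash
python3 -m handwheel '[[0,[4,25,4],[0,0,0.02]],[0,[4,26,20],[0,0,0]],[0,[0,0,40],[0,0,0]],[0,[0,0,35],[0,0,0]],[0,[0,0,0],[0,0,0]]]' ; python3 -c "
from h import *
st()
plan((516,-415,35),95)"
```

```text
time_s: 12.15
position: [515.0, -408.4, 44.6]
eef_rot: [-0.049, 0.999, 0.0, 0.005]
force: [-1.8, 1.8, -1.8]
opening: 12.0
t 12.15 pos [ 515.  -408.4   44.6] toolx [-0.995 -0.097 -0.009] tooly [-0.097  0.995  0.001] z [ 0.009  0.001 -1.   ] F [-1.8  1.8 -1.8] op 12.0 q [ 0.72  0.7  -0.11  1.44  0.08  1.    2.26]
world delta [ 1.  -6.6 -9.6] rot [0.001 0.009 0.01 ] n 1
[-0.0, -7.0, 10.0] [0.001, 0.009, 0.01]
```

```bash
python3 -m handwheel '[[0,[0,-7,12],[0,0,0]],[0,[0,0,0],[0,0,0]],[0.3,[0,0,0],[0,0,0]],[0.3,[0,0,0],[0,0,0]],[0.3,[0,0,-40],[0,0,0]],[0.4,[0,0,-45],[0,0,0]],[0.5,[0,0,-20],[0,0,0]],[0.6,[0,0,0],[0,0,0]]]' ;python3 look.py e wrist,side; python3 -c "
from h import *
plan((600,-80,130),88.3)"
```

```text
time_s: 12.95
position: [518.2, -419.2, 150.4]
eef_rot: [-0.048, 0.999, -0.005, 0.01]
force: [0.5, 0.0, -0.4]
opening: 51.1
t 12.95 pos [ 518.2 -419.2  150.4] toolx [-0.995 -0.096 -0.02 ] tooly [-0.095  0.995 -0.011] z [ 0.021 -0.009 -1.   ] F [ 0.5  0.  -0.4] op 51.1 q [ 0.73  0.6  -0.12  1.32  0.06  1.2   2.28]
wrist blank 1296 [552. 349.] c [ 616.2 -187.2] ang 9.9 len 103.7 ends [14.6  2.8] z 13.8
side link 237 [272. 196.] c [ 607.  -178.9] ang 8.4 len 119.7 ends [29.2 19.2] z 13.1
side link 247 [328. 205.] c [ 443.1 -182.3] ang 26.6 len 120.1 ends [28.5 21.3] z 12.7
side blank 256 [264. 224.] c [599.  -63.2] ang 178.1 len 120.2 ends [18.5 15.8] z 12.9
side link 288 [323. 231.] c [448.3 -74.1] ang 165.7 len 120.8 ends [32.2 17. ] z 12.8
world delta [ 83.3 338.1 -16.7] rot [-0.006  0.016  0.125] n 8
[-14.0, 41.0, 2.0] [-0.001, 0.002, 0.016]
[-14.0, 41.0, 2.0] [-0.001, 0.002, 0.016]
[-13.0, 42.0, 2.0] [-0.001, 0.002, 0.016]
[-12.0, 42.0, 2.0] [-0.001, 0.002, 0.016]
[-12.0, 42.0, 2.0] [-0.001, 0.002, 0.016]
[-11.0, 42.0, 2.0] [-0.001, 0.002, 0.016]
[-10.0, 42.0, 2.0] [-0.001, 0.002, 0.016]
[-10.0, 42.0, 2.0] [-0.001, 0.002, 0.016]
```

View pics/wrist_e.png

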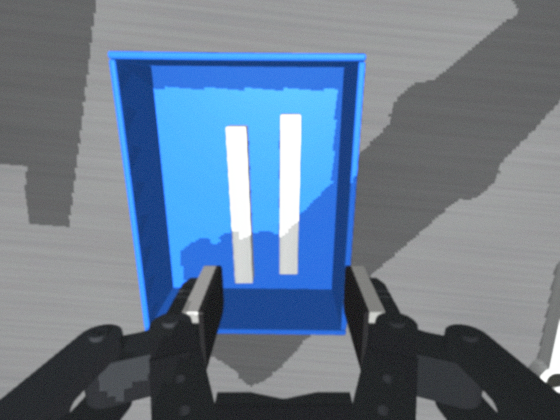

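Two blanks lie in the box (px 240,205 and 290,195). Next the third blank at (599,-65).

```bash
python3 -m handwheel '[[0.55,[-14,42,0],[0,0,0.016]],[0.55,[-14,42,0],[0,0.01,0.016]],[0.55,[-13,42,2],[0,0,0.016]],[0.55,[-12,42,2],[0,0,0.016]],[0.55,[-12,42,2],[0,0,0.016]],[0.55,[-11,42,2],[0,0,0.016]],[0.55,[-10,42,10],[0,0,0.016]],[0.55,[-10,42,20],[0,0,0.016]],[0.55,[0,0,0],[0,0,0]]]' ;python3 look.py f wrist; python3 -c "
from h import *
plan((599.5,-65.5,40),88.3)"
```

```text
time_s: 13.95
position: [590.2, -67.0, 84.1]
eef_rot: [0.023, 1.0, 0.001, -0.013]
force: [-1.1, 0.3, -0.5]
opening: 47.2
t 13.95 pos [590.2 -67.   84.1] toolx [-0.999  0.046  0.027] tooly [0.046 0.999 0.002] z [-0.026  0.003 -1.   ] F [-1.1  0.3 -0.5] op 47.2 q [ 0.19  0.56 -0.16  1.57  0.09  1.04  1.53]
wrist blank 4801 [285. 245.] c [599.5 -66.3] ang 178.1 len 120.3 ends [13.9 14. ] z 15.2
wrist blank 5163 [ 81. 249.] c [ 600.  -181.2] ang 8.1 len 105.5 ends [20.1 16.3] z 14.9
world delta [  9.4   6.2 -45. ] rot [-0.002 -0.026 -0.02 ] n 2
[-5.0, 3.0, 22.0] [-0.001, -0.013, -0.01]
[-5.0, 3.0, 22.0] [-0.001, -0.013, -0.01]
```

```bash
python3 -m handwheel '[[0.55,[-4,5,22],[0,-0.013,0]],[0.55,[-5,0,22],[0,-0.013,0]],[0.55,[0,0,0],[0,0,0]]]'; python3 -c "
from h import *
plan((599.5,-66,21),88.3)"
```

```text
time_s: 14.3
position: [595.8, -70.5, 35.9]
eef_rot: [0.026, 1.0, -0.003, -0.003]
force: [-1.0, -0.3, -0.2]
opening: 46.8
world delta [  3.7   4.5 -14.9] rot [-0.006 -0.006 -0.022] n 1
[-4.0, 5.0, 15.0] [-0.006, -0.006, -0.022]
```

```bash
python3 -m handwheel '[[0.55,[-4,5,14],[0,-0.006,-0.02]],[0.55,[0,0,0],[0,0,0]],[0,[0,0,0],[0,0,0]],[0,[0,0,0],[0,0,0]],[0,[0,0,0],[0,0,0]],[0,[0,0,-40],[0,0,0]],[0,[0,0,-45],[0,0,0]],[0,[0,0,-35],[0,0,0]]]' 60; python3 -c "
from h import *
st()
plan((518,-415,150),95)"
```

```text
time_s: 15.1
position: [592.7, -71.8, 139.6]
eef_rot: [0.02, 1.0, -0.004, -0.01]
force: [0.5, -0.3, -2.2]
opening: 12.0
t 15.1 pos [592.7 -71.8 139.6] toolx [-0.999  0.04   0.02 ] tooly [ 0.04   0.999 -0.009] z [-0.02  -0.008 -1.   ] F [ 0.5 -0.3 -2.2] op 12.0 q [ 0.19  0.51 -0.16  1.51  0.09  1.15  1.55]
world delta [ -74.7 -343.2   10.4] rot [-0.008 -0.02  -0.127] n 8
[8.0, -43.0, -1.0] [-0.001, -0.003, -0.016]
[8.0, -43.0, -1.0] [-0.001, -0.003, -0.016]
[9.0, -43.0, -1.0] [-0.001, -0.003, -0.016]
[10.0, -43.0, -1.0] [-0.001, -0.003, -0.016]
[10.0, -43.0, -1.0] [-0.001, -0.003, -0.016]
[11.0, -43.0, -1.0] [-0.001, -0.003, -0.016]
[12.0, -42.0, -1.0] [-0.001, -0.003, -0.016]
[12.0, -42.0, -1.0] [-0.001, -0.003, -0.016]
```

```bash
python3 -m handwheel '[[0,[8,-43,-1],[0,0,-0.016]],[0,[8,-43,-1],[0,-0.01,-0.016]],[0,[9,-43,-1],[0,-0.01,-0.016]],[0,[10,-43,-1],[0,0,-0.016]],[0,[10,-43,-1],[0,0,-0.016]],[0,[11,-43,-1],[0,0,-0.016]],[0,[12,-42,-1],[0,0,-0.016]],[0,[12,-45,0],[0,0,-0.016]],[0,[0,-10,0],[0,0,0]],[0,[0,0,0],[0,0,0]]]';python3 look.py g wrist; python3 -c "
from h import *
c=calibration('wrist')
plan((518,-440,45),95)"
```

```text
time_s: 16.1
position: [521.6, -441.4, 160.4]
eef_rot: [-0.049, 0.999, -0.007, 0.008]
force: [0.2, 0.8, -2.2]
opening: 11.9
t 16.1 pos [ 521.6 -441.4  160.4] toolx [-0.995 -0.098 -0.016] tooly [-0.098  0.995 -0.016] z [ 0.017 -0.014 -1.   ] F [ 0.2  0.8 -2.2] op 11.9 q [ 0.74  0.63 -0.1   1.25  0.06  1.24  2.3 ]
world delta [  -2.7    1.6 -115.4] rot [-0.016  0.014  0.011] n 3
[1.0, 1.0, 38.0] [-0.005, 0.005, 0.004]
[1.0, 1.0, 38.0] [-0.005, 0.005, 0.004]
[1.0, 1.0, 38.0] [-0.005, 0.005, 0.004]
```

View pics/wrist_g.png

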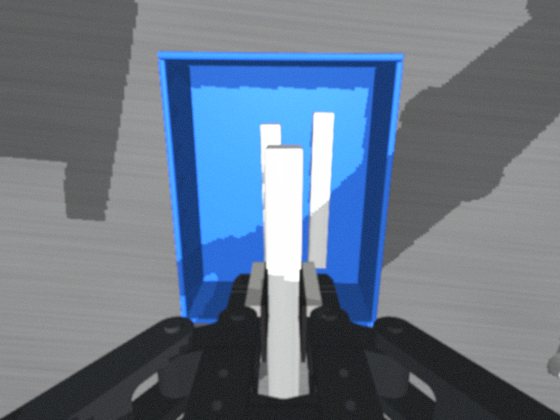

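```bash
python3 -m handwheel '[[0,[0,8,38],[-0.005,0.005,0]],[0,[0,0,38],[-0.005,0.005,0]],[0,[0,0,28],[0,0,0]],[0,[0,0,0],[0,0,0]],[0.3,[0,0,0],[0,0,0]],[0.3,[0,0,0],[0,0,0]],[0.3,[0,0,-45],[0,0,0]],[0.4,[0,0,-45],[0,0,0]],[0.5,[0,0,-25],[0,0,0]],[0.6,[0,0,0],[0,0,0]]]';python3 look.py i wrist; python3 -c "
from h import *
plan((560,-200,170),98)"
```

```text
time_s: 17.15
position: [531.1, -424.7, 188.8]
eef_rot: [-0.056, 0.998, -0.007, 0.013]
force: [0.7, -0.7, 0.5]
opening: 51.5
t 17.15 pos [ 531.1 -424.7  188.8] toolx [-0.993 -0.112 -0.025] tooly [-0.112  0.994 -0.015] z [ 0.026 -0.012 -1.   ] F [ 0.7 -0.7  0.5] op 51.5 q [ 0.72  0.6  -0.11  1.23  0.06  1.29  2.29]
wrist link 2872 [540. 296.] c [ 607.3 -184.5] ang 9.0 len 120.7 ends [27.7 14. ] z 15.1
world delta [ 29.3 224.2 -17.3] rot [-0.014  0.023 -0.027] n 6
[-9.0, 37.0, 3.0] [-0.002, 0.004, -0.005]
[-9.0, 37.0, 3.0] [-0.002, 0.004, -0.005]
[-9.0, 37.0, 3.0] [-0.002, 0.004, -0.005]
[-10.0, 36.0, 3.0] [-0.002, 0.004, -0.005]
[-10.0, 36.0, 3.0] [-0.002, 0.004, -0.005]
[-10.0, 36.0, 3.0] [-0.002, 0.004, -0.005]
```

View pics/wrist_i.png

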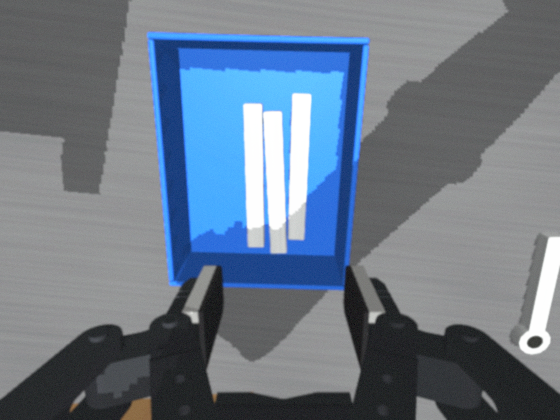

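All three blanks are in the box (px 240–310, 100–250). Now link C.

```bash
python3 -m handwheel '[[0.55,[-15,40,10],[0,0.01,0]],[0.55,[-15,40,15],[0,0.01,0]],[0.55,[-15,40,15],[0,0,0]],[0.55,[-15,40,20],[0,0,0]],[0.55,[-15,40,20],[0,0,0]],[0.55,[-15,28,20],[0,0,0]],[0.55,[0,0,0],[0,0,0]]]';python3 look.py j wrist; python3 -c "
from h import *
plan((607,-182,21),98.5)"
```

```text
time_s: 17.9
position: [596.5, -183.7, 80.1]
eef_rot: [-0.053, 0.999, -0.009, 0.003]
force: [0.5, 0.5, -0.4]
opening: 47.4
t 17.9 pos [ 596.5 -183.7   80.1] toolx [-0.994 -0.106 -0.005] tooly [-0.106  0.994 -0.019] z [ 0.006 -0.018 -1.   ] F [ 0.5  0.5 -0.4] op 47.4 q [ 0.36  0.59 -0.14  1.52  0.11  1.02  1.86]
wrist link 5578 [286. 255.] c [ 607.4 -182.1] ang 8.2 len 120.2 ends [27.1 14.9] z 15.2
world delta [ 10.6   4.9 -60.5] rot [-0.022  0.005 -0.044] n 2
[-5.0, 3.0, 30.0] [-0.011, 0.002, -0.022]
[-6.0, 2.0, 30.0] [-0.011, 0.002, -0.022]
```

View pics/wrist_j.png

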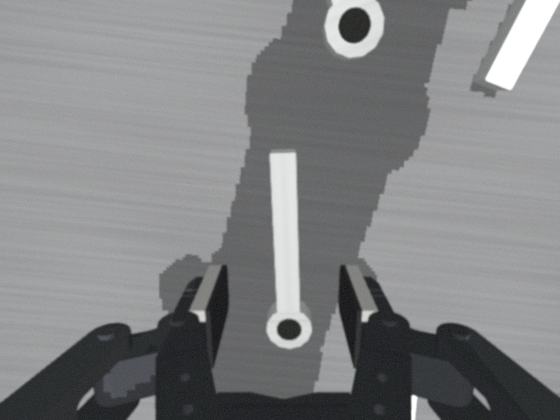

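```bash
python3 -m handwheel '[[0.55,[-6,4,22],[-0.011,0,-0.02]],[0.55,[-6,0,20],[-0.011,0,-0.015]],[0.55,[0,0,0],[0,0,0]]]'; python3 -c "
from h import *
plan((607.4,-182,21),98.2)"
```

```text
time_s: 18.25
position: [608.3, -187.4, 40.1]
eef_rot: [-0.068, 0.998, -0.003, 0.003]
force: [0.2, -0.8, 1.3]
opening: 47.2
world delta [ -0.9   5.4 -19.1] rot [-0.005  0.006 -0.006] n 1
[0.0, 6.0, 19.0] [-0.005, 0.006, -0.006]
```

```bash
python3 -m handwheel '[[0.55,[0,6,18],[0,0,0]],[0.55,[0,0,0],[0,0,0]]]'; python3 -c "
from h import *
plan((607.4,-182,21),98.2)"
```

```text
time_s: 18.45
position: [607.0, -185.7, 23.4]
eef_rot: [-0.066, 0.998, -0.004, 0.004]
force: [-0.5, 0.3, -0.1]
opening: 47.0
world delta [ 0.4  3.7 -2.4] rot [-0.009  0.007 -0.012] n 1
[-1.0, 4.0, 2.0] [-0.009, 0.007, -0.012]
```

```bash
python3 -m handwheel '[[0.55,[0,4,1],[0,0,0]],[0,[0,0,0],[0,0,0]],[0,[0,0,0],[0,0,0]],[0,[0,0,0],[0,0,0]],[0,[0,0,0],[0,0,0]],[0,[0,0,-40],[0,0,0]],[0,[0,0,-45],[0,0,0]],[0,[0,0,-25],[0,0,0]],[0,[0,0,0],[0,0,0]]]' 60; python3 -c "
from h import *
st()
plan((513,110,130),91.4)"
```

```text
time_s: 19.35
position: [604.7, -184.6, 138.9]
eef_rot: [-0.063, 0.998, -0.006, 0.004]
force: [1.0, -0.4, -1.6]
opening: 11.7
t 19.35 pos [ 604.7 -184.6  138.9] toolx [-0.992 -0.127 -0.007] tooly [-0.126  0.992 -0.013] z [ 0.009 -0.012 -1.   ] F [ 1.  -0.4 -1.6] op 11.7 q [ 0.37  0.55 -0.16  1.44  0.1   1.15  1.89]
world delta [-91.7 294.6  -8.9] rot [-0.012  0.008  0.102] n 7
[8.0, 43.0, 1.0] [-0.002, 0.001, 0.015]
[8.0, 43.0, 1.0] [-0.002, 0.001, 0.015]
[9.0, 43.0, 1.0] [-0.002, 0.001, 0.015]
[10.0, 43.0, 1.0] [-0.002, 0.001, 0.015]
[10.0, 43.0, 1.0] [-0.002, 0.001, 0.015]
[11.0, 43.0, 1.0] [-0.002, 0.001, 0.015]
[11.0, 43.0, 1.0] [-0.002, 0.001, 0.015]
```

```bash
python3 -m handwheel '[[0,[8,43,-10],[0,0,0.015]],[0,[8,43,-10],[-0.01,0,0.015]],[0,[9,43,-10],[0,0,0.015]],[0,[10,43,-10],[0,0,0.015]],[0,[10,43,0],[0,0,0.015]],[0,[11,43,0],[0,0,0.015]],[0,[11,43,0],[0,0,0.015]],[0,[0,0,0],[0,0,0]]]'; python3 look.py k wrist,side
python3 - <<'E'
from h import *
c=calibration("wrist");p=cv2.imread("pics/wrist_k.png");d=np.load("pics/wrist_k.npy");P=cloud(c,d)
hsv=cv2.cvtColor(p,cv2.COLOR_BGR2HSV)
m=((hsv[...,0]>95)&(hsv[...,0]<125)&(hsv[...,1]>100)&(P[...,0]>400)&(P[...,0]<620)&(P[...,1]>50)&(P[...,1]<300)&(P[...,2]<30))
Q=P[m];print(cv2.minAreaRect(Q[:,:2].astype(np.float32)),np.percentile(Q,[0.5,99.5],axis=0).round(1))
E
```

```text
time_s: 20.15
position: [505.2, 117.5, 164.1]
eef_rot: [-0.005, 1.0, -0.002, -0.004]
force: [0.4, 0.5, -1.6]
opening: 11.4
t 20.15 pos [505.2 117.5 164.1] toolx [-1.    -0.011  0.009] tooly [-0.011  1.    -0.003] z [-0.009 -0.004 -1.   ] F [ 0.4  0.5 -1.6] op 11.4 q [-0.06  0.33 -0.26  1.71  0.09  1.12  1.24]
wrist link 5149 [ 19. 109.] c [448.  -74.9] ang 165.9 len 119.7 ends [26.5 16. ] z 14.9
side link 244 [328. 204.] c [ 443.8 -182.2] ang 26.4 len 118.9 ends [30.4 18.7] z 12.9
side link 283 [323. 231.] c [448.  -74.5] ang 166.0 len 120.9 ends [29.5 15.6] z 12.9
((520.641845703125, 149.42967224121094), (157.3045654296875, 148.47836303710938), 2.325730323791504) [[442.9  77.1   2.5]
 [585.7 216.7  19.8]]
```

View pics/wrist_k.png

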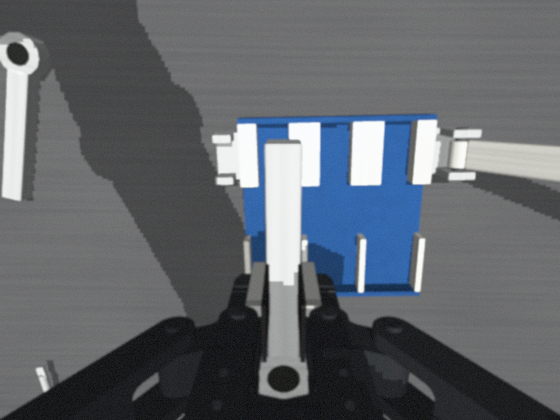

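View pics/side_k.png

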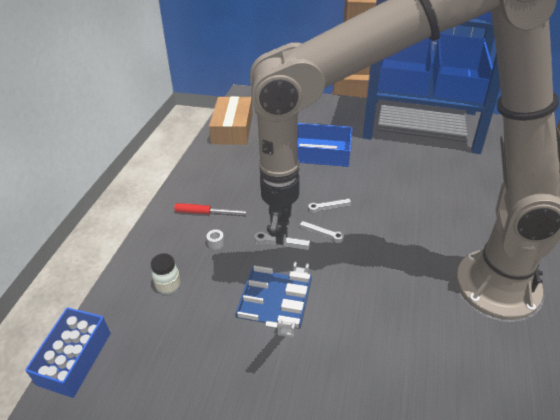

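```bash
python3 - <<'E'
from h import *
c=calibration("wrist");p=cv2.imread("pics/wrist_k.png");d=np.load("pics/wrist_k.npy");P=cloud(c,d)
m=(P[...,2]>15.5)&(P[...,2]<22)&(P[...,0]>440)&(P[...,0]<600)&(P[...,1]>70)&(P[...,1]<240)&(p.min(2)>110)
n,l,s,_=cv2.connectedComponentsWithStats(m.astype(np.uint8))
for i in range(1,n):
    if s[i,4]>40:
        Q=P[l==i];r=cv2.minAreaRect(Q[:,:2].astype(np.float32));print(s[i,:4],np.round(r[0],1),np.round(r[1],1),round(r[2],1),Q[:,2].mean().round(1))
E
```

```text
[412 119  25  65] [468.7 210.2] [46.9 14.1] 0.9 18.3
[351 120  34  65] [469.5 169.2] [46.9 22.4] 1.2 18.6
[232 123  27  64] [471.4  79.1] [46.4 18.7] 1.2 19.1
[288 122  32  64] [470.6 123.1] [47.  22.2] 2.0 18.9
[414 237  11  56] [559.2 216.7] [47.7  5.2] 0.8 18.1
[302 239   6  23] [547.1 124.9] [19.3  4. ] 1.2 18.6
[357 238   9  55] [559.9 171.6] [47.1  5.6] 0.8 18.4
[244 240   7  33] [552.3  79.1] [27.4  4.2] 1.3 19.1
```

```bash
python3 - <<'E'
from h import *
s=st();print(calibration('wrist')['eye'])
cv=[]
c=calibration('wrist');p,d=capture("wrist");P=cloud(c,d);s2=st();print(c['eye'],calibration('wrist')['eye'])
m=(P[...,2]>15.5)&(P[...,2]<22)&(P[...,0]>440)&(P[...,0]<600)&(P[...,1]>70)&(P[...,1]<240)&(p.min(2)>110)
n,l,s,_=cv2.connectedComponentsWithStats(m.astype(np.uint8))
for i in range(1,n):
    if s[i,4]>40:
        Q=P[l==i];r=cv2.minAreaRect(Q[:,:2].astype(np.float32));print(s[i,:4],np.round(r[0],1),np.round(r[1],1),round(r[2],1),Q[:,2].mean().round(1))
E
```

```text
t 20.25 pos [507.5 109.5 163.8] toolx [-1.    -0.002  0.008] tooly [-0.002  1.    -0.01 ] z [-0.008 -0.01  -1.   ] F [-0.1 -1.  -1.8] op 11.7 q [-0.05  0.33 -0.25  1.71  0.1   1.12  1.24]
[432.65823483 110.21748185 289.26980312]
t 20.3 pos [508.4 107.2 164.1] toolx [-1.     0.002  0.007] tooly [ 0.002  1.    -0.011] z [-0.007 -0.011 -1.   ] F [-0.1 -0.4 -1.5] op 11.4 q [-0.05  0.33 -0.25  1.71  0.1   1.12  1.24]
[432.65823483 110.21748185 289.26980312] [433.50773028 108.40233888 289.46773327]
[424 114  27  66] [465.4 219.2] [47.  14.6] 2.4 19.3
[363 116  34  66] [466.6 177.8] [47.1 22.3] 1.8 19.3
[300 118  32  65] [468.1 131.9] [46.9 22.2] 2.8 19.3
[231 120  38  64] [469.1  83.4] [26.7 46.2] 90.0 19.3
[427 233  11  57] [555.8 226. ] [47.6  4.9] 1.9 19.1
[370 234   8  57] [557.4 180.9] [48.2  5.3] 1.9 19.0
[256 237   6  25] [546.6  88.3] [20.5  4.1] 0.8 19.1
[314 236   6  37] [550.4 134.5] [31.1  4.1] 1.4 19.3
```

```bash
python3 -c "
from h import *
plan((511.4,202.4,70),91.6)"
```

```text
world delta [  3.   95.2 -94.1] rot [-0.011 -0.007 -0.03 ] n 3
[-1.0, 32.0, 31.0] [-0.004, -0.002, -0.01]
[-1.0, 32.0, 31.0] [-0.004, -0.002, -0.01]
[-2.0, 32.0, 31.0] [-0.004, -0.002, -0.01]
```

```bash
python3 -m handwheel '[[0,[-1,24,24],[-0.003,-0.002,-0.01]],[0,[-1,24,24],[-0.004,-0.002,-0.01]],[0,[0,24,24],[0,0,-0.01]],[0,[0,23,22],[0,0,0]],[0,[0,0,0],[0,0,0]],[0,[0,0,0],[0,0,0]],[0,[0,0,0],[0,0,0]]]'; python3 look.py l wrist; python3 -c "
from h import *
plan((511.4,202.4,40),91.6)"
```

```text
time_s: 21.0
position: [517.2, 184.2, 62.0]
eef_rot: [0.0, 1.0, -0.008, -0.001]
force: [-0.3, 0.4, -1.3]
opening: 11.7
t 21.0 pos [517.2 184.2  62. ] toolx [-1.     0.     0.001] tooly [ 0.     1.    -0.016] z [-0.001 -0.016 -1.   ] F [-0.3  0.4 -1.3] op 11.7 q [-0.2   0.51 -0.25  1.74  0.17  0.92  1.05]
world delta [ -6.3  18.9 -22.3] rot [-0.017 -0.    -0.029] n 1
[6.0, 19.0, 22.0] [-0.017, -0.0, -0.029]
```

View pics/wrist_l.png

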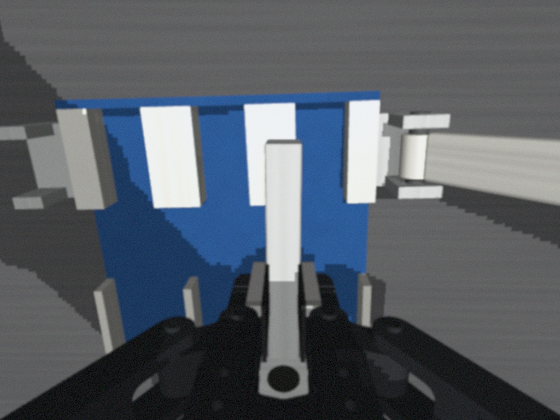

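```bash
python3 -m handwheel '[[0,[6,19,5],[-0.017,0,-0.029]],[0,[0,0,0],[0,0,0]],[0,[0,0,0],[0,0,0]],[0,[0,0,0],[0,0,0]]]'; python3 look.py m wrist; python3 -c "
from h import *
plan((511.4,202.4,40),91.6)"
```

```text
time_s: 21.45
position: [513.6, 201.8, 59.0]
eef_rot: [-0.013, 1.0, 0.001, 0.002]
force: [-0.3, 0.5, -1.2]
opening: 11.6
t 21.45 pos [513.6 201.8  59. ] toolx [-1.    -0.026 -0.004] tooly [-0.026  1.     0.002] z [ 0.004  0.002 -1.   ] F [-0.3  0.5 -1.2] op 11.6 q [-0.21  0.51 -0.26  1.75  0.16  0.9   1.06]
world delta [ -2.5   0.9 -19.1] rot [ 0.002  0.005 -0.002] n 1
[3.0, 1.0, 19.0] [0.002, 0.005, -0.002]
```

View pics/wrist_m.png

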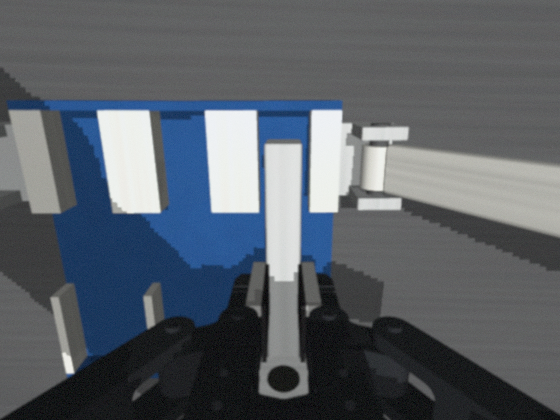

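```bash
python3 -m handwheel '[[0,[2,1,12],[0,0,0]],[0,[0,0,12],[0,0,0]],[0,[0,0,6],[0,0,0]],[0,[0,0,0],[0,0,0]],[0,[0,0,0],[0,0,0]],[0,[0,0,0],[0,0,0]]]'; python3 -c "
from h import *
st();plan((511.4,202.4,26),91.6)"
```

```text
time_s: 22.1
position: [513.5, 202.7, 31.2]
eef_rot: [-0.013, 1.0, 0.0, 0.004]
force: [-2.3, -0.2, 3.8]
opening: 11.6
t 22.1 pos [513.5 202.7  31.2] toolx [-1.    -0.025 -0.008] tooly [-0.025  1.     0.001] z [ 0.008  0.001 -1.   ] F [-2.3 -0.2  3.8] op 11.6 q [-0.22  0.55 -0.25  1.77  0.18  0.84  1.04]
world delta [-2.1 -0.3 -5.2] rot [ 0.001  0.008 -0.003] n 1
[2.0, -0.0, 5.0] [0.001, 0.008, -0.003]
```

```bash
python3 -m handwheel '[[0,[1,0,3],[0,0,0]],[0,[0,0,0],[0,0,0]],[0,[0,0,0],[0,0,0]]]'; python3 look.py n wrist,scene
```

```text
time_s: 22.4
position: [513.9, 202.9, 31.3]
eef_rot: [-0.013, 1.0, 0.0, 0.006]
force: [0.1, 0.5, 0.1]
opening: 11.7
t 22.4 pos [513.9 202.9  31.3] toolx [-1.    -0.025 -0.011] tooly [-0.025  1.     0.   ] z [ 0.011  0.001 -1.   ] F [0.1 0.5 0.1] op 11.7 q [-0.22  0.55 -0.25  1.77  0.18  0.84  1.04]
scene link 226 [239. 196.] c [449.  -79.8] ang 166.0 len 119.5 ends [25.  14.2] z 13.5
scene link 304 [213. 218.] c [ 447.2 -188.6] ang 27.0 len 122.7 ends [28.9 17. ] z 13.7
```

View pics/wrist_n.png

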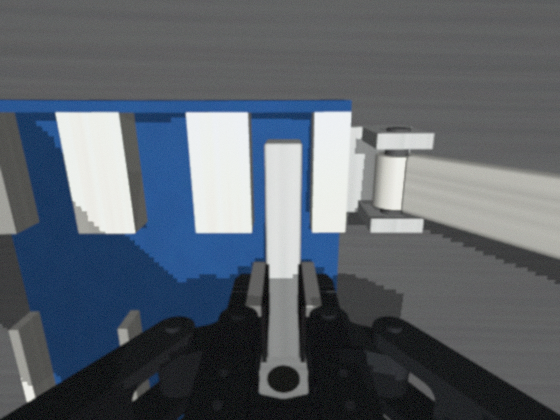

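View pics/scene_n.png

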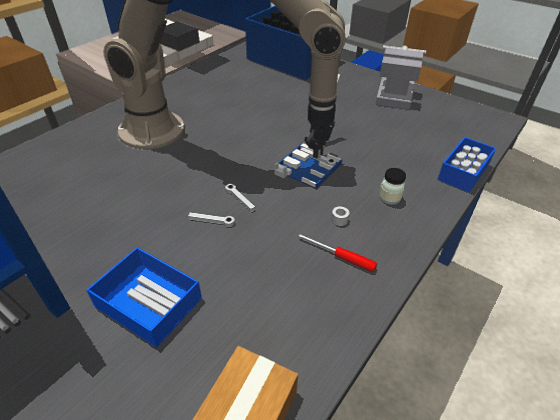

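```bash
python3 - <<'E'
from h import *
c=calibration('wrist');d=np.load('pics/wrist_n.npy');P=cloud(c,d)
for y in (150,180,210,240,260): print(P[y,283].round(1),P[y,330].round(1),P[y,220].round(1))
E
python3 -m handwheel '[[0,[1,0,6],[0,0.01,0]],[0,[0,0,0],[0,0,0]]]'; python3 -c "
from h import *
st()"
```

```text
[456.8 201.1  19.5] [456.4 218.4  19.6] [457.5 177.8  19. ]
[468.3 201.4  18.6] [467.9 219.3  18.4] [468.7 177.6  19.4]
[480.1 201.7  19.2] [479.6 220.   19.4] [480.7 177.2  19.4]
[492.5 202.   19.6] [498.  222.9   4.9] [498.9 174.5   5.8]
[501.6 202.3  18.9] [507.8 223.6   4.7] [508.9 174.1   4.9]
time_s: 22.7
position: [514.9, 203.3, 32.5]
eef_rot: [-0.013, 1.0, -0.0, 0.002]
force: [-0.2, 0.4, -3.7]
opening: 11.8
t 22.7 pos [514.9 203.3  32.5] toolx [-1.    -0.025 -0.004] tooly [-0.025  1.    -0.001] z [ 0.004 -0.001 -1.   ] F [-0.2  0.4 -3.7] op 11.8 q [-0.22  0.55 -0.25  1.76  0.18  0.85  1.04]
```

```bash
python3 -m handwheel '[[0.3,[0,0,0],[0,0,0]],[0.3,[0,0,0],[0,0,0]],[0.3,[0,0,0],[0,0,0]],[0.32,[0,0,-30],[0,0,0]],[0.32,[0,0,-40],[0,0,0]],[0.4,[0,0,-40],[0,0,0]],[0.4,[0,0,0],[0,0,0]],[0.4,[0,0,0],[0,0,0]]]'; python3 look.py o wrist
python3 - <<'E'
from h import *
plan((448,-76,100),75.5)
E
```

```text
time_s: 23.5
position: [511.3, 201.8, 138.7]
eef_rot: [-0.012, 1.0, -0.002, -0.004]
force: [-0.3, 0.4, -0.7]
opening: 34.0
t 23.5 pos [511.3 201.8 138.7] toolx [-1.    -0.025  0.008] tooly [-0.025  1.    -0.004] z [-0.008 -0.005 -1.   ] F [-0.3  0.4 -0.7] op 34.0 q [-0.2   0.42 -0.28  1.66  0.13  1.09  1.08]
world delta [ -63.8 -278.1  -39. ] rot [-0.005 -0.007  0.278] n 7
[10.0, -39.0, 6.0] [-0.001, -0.001, 0.04]
[8.0, -40.0, 6.0] [-0.001, -0.001, 0.04]
[7.0, -40.0, 6.0] [-0.001, -0.001, 0.04]
[5.0, -40.0, 6.0] [-0.001, -0.001, 0.04]
[4.0, -41.0, 6.0] [-0.001, -0.001, 0.04]
[2.0, -41.0, 6.0] [-0.001, -0.001, 0.04]
[0.0, -41.0, 6.0] [-0.001, -0.001, 0.04]
```

View pics/wrist_o.png

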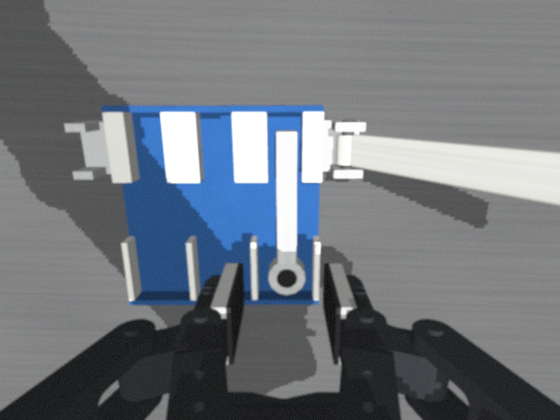

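Link C lies in the third compartment (px 287,130–290), eye in the wide end. Next link A.

```bash
python3 -m handwheel '[[0.5,[10,-39,0],[0,0,0.04]],[0.5,[8,-40,4],[0,0,0.04]],[0.5,[7,-40,6],[0,0,0.04]],[0.5,[5,-40,8],[0,0,0.04]],[0.55,[4,-41,8],[0,0,0.04]],[0.55,[2,-41,10],[0,0,0.04]],[0.55,[0,-41,10],[0,0,0.04]],[0.55,[0,0,0],[0,0,0]],[0.55,[0,0,0],[0,0,0]],[0.55,[0,0,0],[0,0,0]]]'; python3 look.py p wrist
python3 - <<'E'
from h import *
plan((448,-76,45),75.6)
E
```

```text
time_s: 24.55
position: [435.7, -83.4, 78.1]
eef_rot: [0.131, 0.991, -0.002, -0.016]
force: [-0.2, 0.3, -0.1]
opening: 46.8
t 24.55 pos [435.7 -83.4  78.1] toolx [-0.965  0.26   0.031] tooly [ 0.26   0.966 -0.007] z [-0.032  0.001 -1.   ] F [-0.2  0.3 -0.1] op 46.8 q [ 0.24  0.31 -0.11  1.99  0.05  0.88  1.41]
wrist link 5876 [301. 241.] c [447.5 -76.7] ang 165.8 len 119.9 ends [27.3 14.7] z 15.3
world delta [ 12.    6.7 -33.2] rot [-0.007 -0.03  -0.01 ] n 1
[-11.0, 10.0, 33.0] [-0.007, -0.03, -0.01]
```

```bash
python3 -m handwheel '[[0.55,[-11,10,10],[-0.007,-0.03,-0.01]],[0.55,[0,0,24],[0,0,0]],[0.55,[0,0,0],[0,0,0]],[0.55,[0,0,0],[0,0,0]]]'; python3 -c "
from h import *
plan((447.5,-76.7,22),75.8)"
```

```text
time_s: 25.0
position: [452.4, -69.5, 44.2]
eef_rot: [0.12, 0.993, 0.002, 0.002]
force: [-0.3, 0.3, 0.2]
opening: 46.7
world delta [ -4.9  -7.2 -22.2] rot [0.004 0.004 0.008] n 1
[3.0, -8.0, 22.0] [0.004, 0.004, 0.008]
```

```bash
python3 -m handwheel '[[0.55,[3,-7,16],[0,0,0]],[0.55,[0,0,6],[0,0,0]],[0.55,[0,0,0],[0,0,0]],[0.55,[0,0,0],[0,0,0]]]'; python3 -c "
from h import *
plan((447.5,-76.7,22),75.8)"
```

```text
time_s: 25.4
position: [451.6, -73.2, 25.1]
eef_rot: [0.117, 0.993, 0.002, 0.005]
force: [0.2, -0.2, 0.4]
opening: 47.3
world delta [-4.1 -3.5 -3.1] rot [0.006 0.01  0.013] n 1
[3.0, -4.0, 3.0] [0.006, 0.01, 0.013]
```

```bash
python3 -m handwheel '[[0.55,[5,-5,4],[0,0,0]],[0.55,[0,0,0],[0,0,0]],[0,[0,0,0],[0,0,0]],[0,[0,0,0],[0,0,0]],[0,[0,0,0],[0,0,0]],[0,[0,0,0],[0,0,0]],[0,[0,0,-30],[0,0,0]],[0,[0,0,-40],[0,0,0]],[0,[0,0,-40],[0,0,0]],[0,[0,0,-20],[0,0,0]]]' 60; python3 -c "
from h import *
st()
plan((513,120,165),-88.4)"
```

```text
time_s: 26.4
position: [440.0, -76.5, 151.7]
eef_rot: [0.117, 0.993, 0.003, -0.0]
force: [0.5, 0.8, -1.6]
opening: 12.1
t 26.4 pos [440.  -76.5 151.7] toolx [-0.973  0.232  0.001] tooly [0.232 0.973 0.005] z [ 0.     0.005 -1.   ] F [ 0.5  0.8 -1.6] op 12.1 q [ 0.25  0.19 -0.13  1.92  0.02  1.03  1.45]
world delta [ 73.  196.5  13.3] rot [-0.    -0.008  2.879] n 20
[-1.0, 10.0, -1.0] [-0.0, -0.0, 0.144]
[0.0, 10.0, -1.0] [-0.0, -0.0, 0.144]
[2.0, 10.0, -1.0] [-0.0, -0.0, 0.144]
[3.0, 10.0, -1.0] [-0.0, -0.0, 0.144]
[5.0, 9.0, -1.0] [-0.0, -0.0, 0.144]
[6.0, 9.0, -1.0] [-0.0, -0.0, 0.144]
[7.0, 8.0, -1.0] [-0.0, -0.0, 0.144]
[8.0, 7.0, -1.0] [-0.0, -0.0, 0.144]
[9.0, 5.0, -1.0] [-0.0, -0.0, 0.144]
[10.0, 4.0, -1.0] [-0.0, -0.0, 0.144]
[10.0, 3.0, -1.0] [-0.0, -0.0, 0.144]
[10.0, 1.0, -1.0] [-0.0, -0.0, 0.144]
[10.0, -0.0, -1.0] [-0.0, -0.0, 0.144]
[10.0, -2.0, -1.0] [-0.0, -0.0, 0.144]
[10.0, -3.0, -1.0] [-0.0, -0.0, 0.144]
[9.0, -5.0, -1.0] [-0.0, -0.0, 0.144]
[9.0, -6.0, -1.0] [-0.0, -0.0, 0.144]
[8.0, -7.0, -1.0] [-0.0, -0.0, 0.144]
[7.0, -8.0, -1.0] [-0.0, -0.0, 0.144]
[5.0, -9.0, -1.0] [-0.0, -0.0, 0.144]
```

```bash
python3 -m handwheel '[[0,[-1,10,-1],[0,0,0.144]],[0,[0,10,-1],[0,0,0.144]],[0,[2,10,-1],[0,0,0.144]],[0,[3,10,-1],[0,0,0.144]],[0,[5,9,-1],[0,0,0.144]],[0,[6,9,-1],[0,0,0.144]],[0,[7,8,-1],[0,0,0.144]],[0,[8,7,-1],[0,0,0.144]],[0,[9,5,-1],[0,0,0.144]],[0,[10,4,-1],[0,0,0.144]]]'; python3 -m handwheel '[[0,[10,3,-1],[0,0,0.144]],[0,[10,1,-1],[0,0,0.144]],[0,[10,0,-1],[0,0,0.144]],[0,[10,-2,-1],[0,0,0.144]],[0,[10,-3,-1],[0,0,0.144]],[0,[9,-5,-1],[0,0,0.144]],[0,[9,-6,-1],[0,0,0.144]],[0,[8,-7,-1],[0,0,0.144]],[0,[7,-8,-1],[0,0,0.144]],[0,[5,-9,-1],[0,0,0.144]]]';  python3 -c "
from h import *
st()
plan((512.7,156.4,90),-88.4)"
```

```text
time_s: 27.4
position: [477.1, 21.2, 161.7]
eef_rot: [0.762, 0.647, 0.0, -0.002]
force: [-0.4, -0.3, -2.1]
opening: 12.0
time_s: 28.4
position: [518.0, 118.3, 163.8]
eef_rot: [0.999, -0.046, -0.009, 0.001]
force: [0.1, -0.5, -2.1]
opening: 12.2
t 28.4 pos [518.  118.3 163.8] toolx [ 0.996 -0.092 -0.018] tooly [-0.092 -0.996  0.003] z [-0.018 -0.001 -1.   ] F [ 0.1 -0.5 -2.1] op 12.2 q [-0.39  0.35  0.18  1.68 -0.07  1.13 -1.86]
world delta [ -5.3  38.1 -73.8] rot [ 0.001  0.018 -0.12 ] n 2
[-4.0, -19.0, 37.0] [0.001, 0.009, -0.06]
[-3.0, -19.0, 37.0] [0.001, 0.009, -0.06]
```

```bash
python3 -m handwheel '[[0,[-2,-18,30],[0,0.009,-0.06]],[0,[-2,-18,30],[0,0.009,-0.06]],[0,[0,0,20],[0,0,0]],[0,[0,0,0],[0,0,0]],[0,[0,0,0],[0,0,0]],[0,[0,0,0],[0,0,0]]]';   python3 -c "
from h import *
plan((512.7,156.4,60),-88.4)"
```

```text
time_s: 29.0
position: [515.3, 157.7, 80.1]
eef_rot: [1.0, 0.017, -0.0, 0.001]
force: [0.3, -0.1, -2.1]
opening: 11.8
world delta [ -2.6  -1.3 -20.1] rot [0.002 0.001 0.005] n 1
[-3.0, 1.0, 20.0] [0.002, 0.001, 0.005]
```

```bash
python3 -m handwheel '[[0,[-3,1,18],[0,0,0]],[0,[0,0,0],[0,0,0]],[0,[0,0,0],[0,0,0]],[0,[0,0,0],[0,0,0]]]'; python3 look.py q wrist;  python3 -c "
from h import *
plan((512.7,156.4,60),-88.4)"
```

```text
time_s: 29.4
position: [516.9, 155.9, 67.3]
eef_rot: [1.0, 0.015, 0.005, -0.0]
force: [-0.6, -0.6, -1.0]
opening: 11.8
t 29.4 pos [516.9 155.9  67.3] toolx [1.    0.03  0.009] tooly [ 0.03 -1.   -0.  ] z [ 0.009  0.001 -1.   ] F [-0.6 -0.6 -1. ] op 11.8 q [-0.42  0.46  0.13  1.79 -0.07  0.89 -1.81]
world delta [-4.8  0.4 -7.7] rot [-0.001 -0.01   0.002] n 1
[-5.0, -1.0, 8.0] [-0.001, -0.01, 0.002]
```

View pics/wrist_q.png

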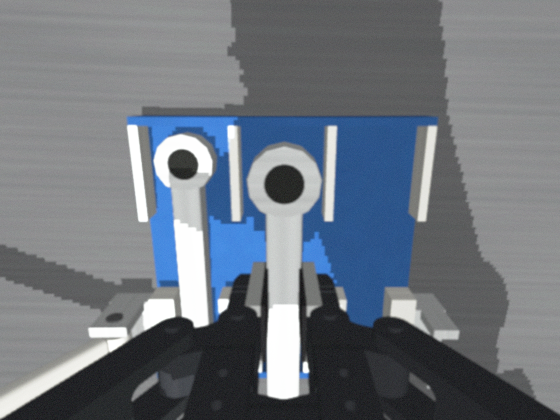

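```bash
python3 -m handwheel '[[0,[-6,-1,14],[0,-0.01,0]],[0,[0,0,14],[0,0,0]],[0,[0,0,0],[0,0,0]],[0,[0,0,0],[0,0,0]],[0,[0,0,0],[0,0,0]]]';  python3 -c "
from h import *
st();plan((512.7,156.4,27),-88.4)"
```

```text
time_s: 29.95
position: [511.8, 157.6, 39.3]
eef_rot: [1.0, 0.015, 0.001, -0.001]
force: [0.5, 0.8, -1.1]
opening: 11.8
t 29.95 pos [511.8 157.6  39.3] toolx [1.    0.03  0.002] tooly [ 0.03  -1.    -0.002] z [ 0.002  0.002 -1.   ] F [ 0.5  0.8 -1.1] op 11.8 q [-0.42  0.5   0.12  1.82 -0.08  0.83 -1.8 ]
world delta [  0.9  -1.2 -12.3] rot [-0.002 -0.002  0.002] n 1
[1.0, 1.0, 12.0] [-0.002, -0.002, 0.002]
```

```bash
python3 -m handwheel '[[0,[1,1,12],[0,0,0]],[0,[0,0,3],[0,0,0]],[0,[0,0,0],[0,0,0]],[0,[0,0,0],[0,0,0]]]';  python3 - <<'E'
from h import *
s=st()
c,p,d=shot('wrist');cv2.imwrite('pics/w5.png',p);P=cloud(c,d)
for y in (215,230,250,265): print(P[y,284].round(1),P[y,190].round(1))
E
```

```text
time_s: 30.35
position: [514.5, 157.6, 27.1]
eef_rot: [1.0, 0.015, 0.002, -0.002]
force: [-0.1, -0.1, 0.2]
opening: 11.8
t 30.35 pos [514.5 157.6  27.1] toolx [1.    0.029 0.004] tooly [ 0.029 -1.    -0.004] z [ 0.004  0.005 -1.   ] F [-0.1 -0.1  0.2] op 11.8 q [-0.42  0.52  0.12  1.82 -0.08  0.8  -1.8 ]
[547.8 157.9  19.7] [542.4 197.    6.3]
[541.9 157.7  20.1] [536.  197.1   7.1]
[534.1 157.5  21.1] [528.4 196.6  10.5]
[526.8 157.3  19.1] [522.2 196.5  11.9]
```

View pics/w5.png

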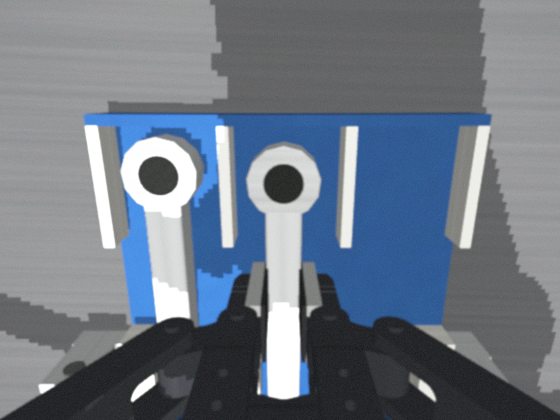

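```bash
python3 -m handwheel '[[0.28,[0,0,1],[0,0,0]],[0.28,[0,0,0],[0,0,0]],[0.28,[0,0,0],[0,0,0]],[0.28,[0,0,-30],[0,0,0]],[0.32,[0,0,-40],[0,0,0]],[0.4,[0,0,-40],[0,0,0]],[0.4,[0,0,0],[0,0,0]],[0.4,[0,0,0],[0,0,0]]]'; python3 look.py r wrist,side
python3 - <<'E'
from h import *
plan((445,-184,90),-63.5)
E
```

```text
time_s: 31.2
position: [514.2, 156.3, 137.5]
eef_rot: [1.0, 0.014, 0.002, -0.001]
force: [-1.0, -0.3, -0.6]
opening: 34.3
t 31.2 pos [514.2 156.3 137.5] toolx [1.    0.029 0.003] tooly [ 0.029 -1.    -0.003] z [ 0.003  0.003 -1.   ] F [-1.  -0.3 -0.6] op 34.3 q [-0.43  0.37  0.14  1.72 -0.06  1.05 -1.82]
side link 246 [328. 204.] c [ 443.1 -182.3] ang 26.7 len 121.3 ends [30.6 18.7] z 12.9
world delta [ -69.3 -340.3  -47. ] rot [-0.002 -0.004 -0.434] n 8
[-10.0, 42.0, 6.0] [-0.0, -0.0, -0.054]
[-12.0, 42.0, 6.0] [-0.0, -0.0, -0.054]
[-14.0, 41.0, 6.0] [-0.0, -0.0, -0.054]
[-17.0, 40.0, 6.0] [-0.0, -0.0, -0.054]
[-19.0, 39.0, 6.0] [-0.0, -0.0, -0.054]
[-21.0, 38.0, 6.0] [-0.0, -0.0, -0.054]
[-23.0, 37.0, 6.0] [-0.0, -0.0, -0.054]
[-25.0, 36.0, 6.0] [-0.0, -0.0, -0.054]
```

View pics/wrist_r.png

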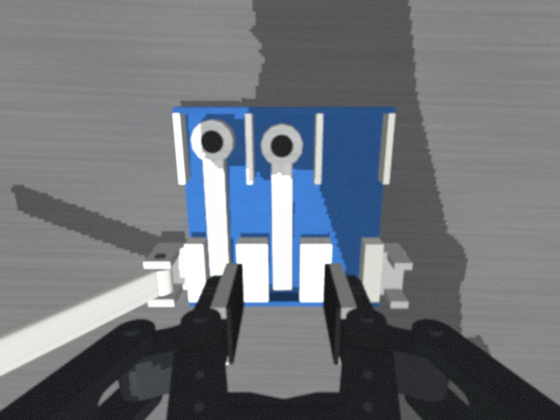

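Links C (px 212,142) and A (px 282,147) lie in place, side by side. Now link B.

```bash
python3 -m handwheel '[[0.45,[-10,42,0],[0,0,-0.054]],[0.5,[-12,42,2],[0,0,-0.054]],[0.55,[-14,41,6],[0,0,-0.054]],[0.55,[-17,40,6],[0,0,-0.054]],[0.55,[-19,39,6],[0,0,-0.054]],[0.55,[-21,38,8],[0,0,-0.054]],[0.55,[-23,37,8],[0,0,-0.054]],[0.55,[-25,36,8],[0,0,-0.054]],[0.55,[0,0,0],[0,0,0]],[0.55,[0,0,0],[0,0,0]]]'; python3 look.py s wrist
python3 - <<'E'
from h import *
plan((445.5,-184.5,45),-63.4)
E
```

```text
time_s: 32.3
position: [437.2, -193.8, 76.4]
eef_rot: [0.971, 0.24, -0.008, -0.005]
force: [-0.5, 0.6, 0.0]
opening: 47.0
t 32.3 pos [ 437.2 -193.8   76.4] toolx [ 0.885  0.465 -0.014] tooly [ 0.465 -0.885 -0.014] z [-0.019  0.006 -1.   ] F [-0.5  0.6  0. ] op 47.0 q [ 0.21  0.36  0.21  1.92 -0.09  0.89 -0.62]
wrist link 6506 [277. 197.] c [ 445.4 -184.9] ang 26.8 len 120.1 ends [26.9 14.4] z 15.2
world delta [  8.8   9.9 -31.4] rot [-0.013  0.015  0.02 ] n 1
[13.0, -4.0, 31.0] [-0.013, 0.015, 0.02]
```

View pics/wrist_s.png

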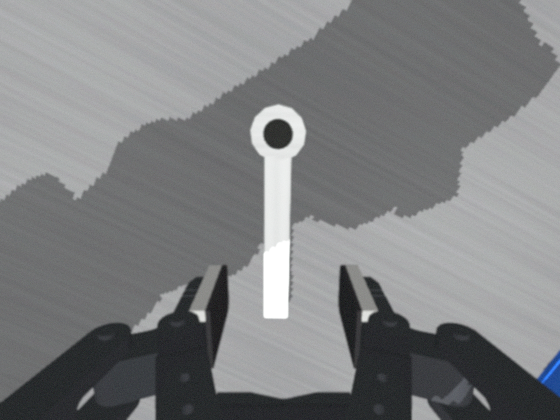

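```bash
python3 -m handwheel '[[0.55,[13,-5,10],[-0.013,0.015,0.02]],[0.55,[0,0,24],[0,0,0]],[0.55,[0,0,0],[0,0,0]],[0.55,[0,0,0],[0,0,0]]]'; python3 -c "
from h import *
plan((445.4,-184.9,22),-63.2)"
```

```text
time_s: 32.75
position: [447.3, -178.2, 41.0]
eef_rot: [0.972, 0.233, 0.0, -0.001]
force: [-0.2, -0.7, 0.6]
opening: 46.9
world delta [ -1.9  -6.7 -19. ] rot [-0.002 -0.001  0.003] n 1
[-5.0, 5.0, 19.0] [-0.002, -0.001, 0.003]
```

```bash
python3 -m handwheel '[[0.55,[-6,6,13],[0,0,0]],[0.55,[0,0,6],[0,0,0]],[0.55,[0,0,0],[0,0,0]],[0.55,[0,0,0],[0,0,0]]]'; python3 -c "
from h import *
plan((445.4,-184.9,22),-63.2)"
```

```text
time_s: 33.15
position: [446.0, -186.4, 22.2]
eef_rot: [0.972, 0.234, 0.001, -0.0]
force: [0.2, 0.2, 0.3]
opening: 47.2
world delta [-0.6  1.5 -0.2] rot [-0.    -0.003  0.005] n 1
[0.0, -2.0, 0.0] [-0.0, -0.003, 0.005]
```

```bash
python3 -m handwheel '[[0,[0,0,0],[0,0,0]],[0,[0,0,0],[0,0,0]],[0,[0,0,0],[0,0,0]],[0,[0,0,0],[0,0,0]],[0,[0,0,-30],[0,0,0]],[0,[0,0,-40],[0,0,0]],[0,[0,0,-30],[0,0,0]],[0,[0,0,0],[0,0,0]]]' 60; python3 -c "
from h import *
st()
plan((514,108,120),-88.4)"
```

```text
time_s: 33.95
position: [444.1, -186.1, 124.1]
eef_rot: [0.972, 0.234, -0.001, -0.002]
force: [1.3, 0.1, -1.3]
opening: 12.0
t 33.95 pos [ 444.1 -186.1  124.1] toolx [ 0.891  0.455 -0.   ] tooly [ 0.455 -0.891 -0.003] z [-0.002  0.003 -1.   ] F [ 1.3  0.1 -1.3] op 12.0 q [ 0.18  0.29  0.22  1.88 -0.08  0.98 -0.66]
world delta [ 69.9 294.1  -4.1] rot [-0.003  0.001  0.444] n 7
[28.0, -33.0, 1.0] [-0.0, 0.0, 0.063]
[26.0, -35.0, 1.0] [-0.0, 0.0, 0.063]
[24.0, -36.0, 1.0] [-0.0, 0.0, 0.063]
[21.0, -38.0, 1.0] [-0.0, 0.0, 0.063]
[19.0, -39.0, 1.0] [-0.0, 0.0, 0.063]
[16.0, -40.0, 1.0] [-0.0, 0.0, 0.063]
[14.0, -41.0, 1.0] [-0.0, 0.0, 0.063]
```

```bash
python3 -m handwheel '[[0,[28,-33,0],[0,0,0.063]],[0,[26,-35,0],[0,0,0.063]],[0,[24,-36,0],[0,0,0.063]],[0,[21,-38,0],[0,0,0.063]],[0,[19,-39,0],[0,0,0.063]],[0,[16,-38,0],[0,0,0.063]],[0,[12,-35,2],[0,0,0.063]],[0,[0,0,0],[0,0,0]],[0,[0,0,0],[0,0,0]],[0,[0,0,0],[0,0,0]]]'; python3 -c "
from h import *
st()
plan((514,110.4,65),-88.4)"
```

```text
time_s: 34.95
position: [511.3, 108.6, 110.9]
eef_rot: [1.0, 0.004, -0.008, 0.0]
force: [-0.5, 1.1, -2.2]
opening: 11.9
t 34.95 pos [511.3 108.6 110.9] toolx [ 1.     0.007 -0.015] tooly [ 0.007 -1.     0.001] z [-0.015 -0.001 -1.   ] F [-0.5  1.1 -2.2] op 11.9 q [-0.35  0.39  0.15  1.77 -0.07  1.   -1.74]
world delta [  2.7   1.8 -45.9] rot [ 0.     0.015 -0.021] n 2
[2.0, -1.0, 23.0] [0.0, 0.008, -0.01]
[2.0, -1.0, 23.0] [0.0, 0.008, -0.01]
```

```bash
python3 -m handwheel '[[0,[1,-1,23],[0,0.008,-0.01]],[0,[1,-1,23],[0,0.008,-0.015]],[0,[0,0,0],[0,0,0]],[0,[0,0,0],[0,0,0]],[0,[0,0,0],[0,0,0]]]'; python3 look.py t wrist; python3 -c "
from h import *
plan((514,110.4,50),-88.4)"
```

```text
time_s: 35.45
position: [512.6, 102.8, 63.9]
eef_rot: [1.0, 0.011, 0.0, 0.002]
force: [0.2, -0.4, -0.5]
opening: 11.8
t 35.45 pos [512.6 102.8  63.9] toolx [1.    0.022 0.   ] tooly [ 0.022 -1.     0.004] z [ 0.    -0.004 -1.   ] F [ 0.2 -0.4 -0.5] op 11.8 q [-0.34  0.44  0.14  1.83 -0.07  0.88 -1.72]
world delta [  0.9   7.6 -14.3] rot [ 0.004 -0.001 -0.006] n 1
[1.0, -8.0, 14.0] [0.004, -0.001, -0.006]
```

View pics/wrist_t.png

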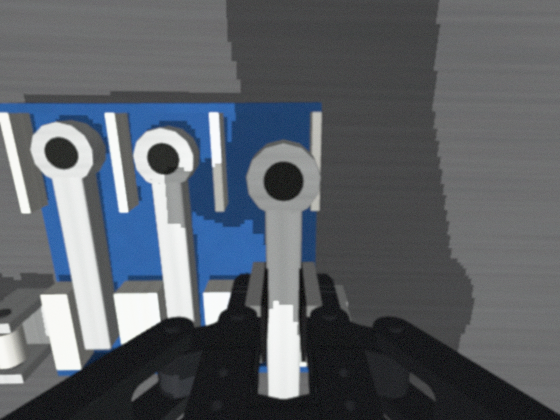

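```bash
python3 -m handwheel '[[0,[1,-9,0],[0,0,-0.006]],[0,[0,0,0],[0,0,0]],[0,[0,0,0],[0,0,0]],[0,[0,0,0],[0,0,0]]]'; python3 look.py u wrist; python3 -c "
from h import *
plan((514,110.4,50),-88.4)"
```

```text
time_s: 35.9
position: [516.2, 113.4, 67.1]
eef_rot: [1.0, 0.014, 0.003, 0.001]
force: [0.5, -0.2, -1.3]
opening: 11.8
t 35.9 pos [516.2 113.4  67.1] toolx [1.    0.029 0.007] tooly [ 0.029 -1.     0.002] z [ 0.007 -0.002 -1.   ] F [ 0.5 -0.2 -1.3] op 11.8 q [-0.36  0.44  0.14  1.82 -0.07  0.88 -1.73]
world delta [ -2.3  -2.8 -17.1] rot [ 0.002 -0.007  0.001] n 1
[-2.0, 3.0, 17.0] [0.002, -0.007, 0.001]
```

View pics/wrist_u.png

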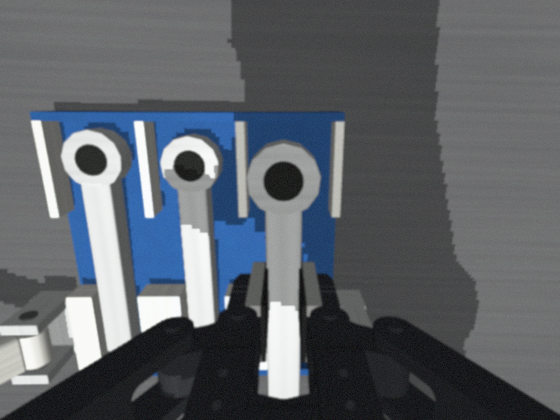

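```bash
python3 -m handwheel '[[0,[-2,4,14],[0,0,0]],[0,[0,0,14],[0,0,0]],[0,[0,0,0],[0,0,0]],[0,[0,0,0],[0,0,0]],[0,[0,0,0],[0,0,0]]]';  python3 -c "
from h import *
st();plan((514,110.4,27),-88.4)"
```

```text
time_s: 36.45
position: [515.6, 109.2, 39.8]
eef_rot: [1.0, 0.014, 0.005, 0.001]
force: [-0.3, 0.3, -1.1]
opening: 12.2
t 36.45 pos [515.6 109.2  39.8] toolx [1.    0.029 0.009] tooly [ 0.029 -1.     0.002] z [ 0.009 -0.002 -1.   ] F [-0.3  0.3 -1.1] op 12.2 q [-0.35  0.48  0.13  1.85 -0.08  0.81 -1.71]
world delta [ -1.6   1.2 -12.8] rot [ 0.002 -0.009  0.001] n 1
[-2.0, -1.0, 13.0] [0.002, -0.009, 0.001]
```

```bash
python3 -m handwheel '[[0,[-1,-1,12],[0,-0.009,0]],[0,[0,0,3],[0,0,0]],[0,[0,0,0],[0,0,0]],[0,[0,0,0],[0,0,0]],[0.28,[0,0,1],[0,0,0]],[0.28,[0,0,0],[0,0,0]],[0.28,[0,0,0],[0,0,0]]]';  python3 - <<'E'
from h import *
s=st()
c,p,d=shot('wrist');cv2.imwrite('pics/w6.png',p);P=cloud(c,d)
for y in (215,230,250,265): print(P[y,284].round(1))
E
```

```text
time_s: 37.15
position: [516.6, 111.0, 25.6]
eef_rot: [1.0, 0.015, 0.002, 0.0]
force: [0.1, 0.2, 0.7]
opening: 24.0
t 37.15 pos [516.6 111.   25.6] toolx [1.    0.029 0.003] tooly [ 0.029 -1.     0.001] z [ 0.003 -0.    -1.   ] F [0.1 0.2 0.7] op 24.0 q [-0.34  0.51  0.13  1.85 -0.09  0.79 -1.71]
[550.4 111.3  19.6]
[544.5 111.1  19.9]
[536.1 110.9  19.4]
[529.9 110.7  19.6]
```

View pics/w6.png

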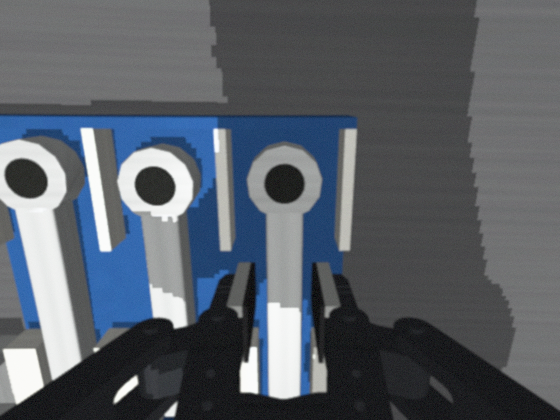

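```bash
python3 -m handwheel '[[0.28,[0,0,-30],[0,0,0]],[0.3,[0,0,-40],[0,0,0]],[0.3,[0,0,-40],[0,0,0]],[0.2,[0,0,-40],[0,0,0]],[0.2,[0,0,-30],[0,0,0]],[0,[0,0,0],[0,0,0]],[0,[0,0,0],[0,0,0]]]';  python3 look.py v wrist,side,scene; python3 - <<'E'
from h import *
s=st()
c,p,d=shot('wrist');P=cloud(c,d)
m=(P[...,2]>13)&(P[...,2]<24)&(P[...,0]>440)&(P[...,0]<600)&(P[...,1]>70)&(P[...,1]<240)
n,l,st_,_=cv2.connectedComponentsWithStats(m.astype(np.uint8))
for i in range(1,n):
    if st_[i,4]>40:
        Q=P[l==i];r=cv2.minAreaRect(Q[:,:2].astype(np.float32));print(st_[i,:4],np.round(r[0],1),np.round(r[1],1),round(r[2],1),Q[:,2].mean().round(1))
# strap
for nm in ('side','scene'):
    c=calibration(nm);d=np.load(f'pics/{nm}_v.npy');P=cloud(c,d)
    m=(P[...,2]>60)&(P[...,2]<220)&(P[...,0]>440)&(P[...,0]<490)&(P[...,1]>250)&(P[...,1]<450)
    Q=P[m];print(nm,m.sum(),np.percentile(Q,[2,98],axis=0).round(0).tolist(),np.polyfit(Q[:,1],Q[:,2],1),np.polyfit(Q[:,1],Q[:,0],1))
E
```

```text
time_s: 37.9
position: [515.3, 111.1, 211.2]
eef_rot: [1.0, 0.015, 0.0, 0.0]
force: [-1.1, -0.5, 0.0]
opening: -0.2
t 37.9 pos [515.3 111.1 211.2] toolx [1.    0.029 0.   ] tooly [ 0.029 -1.     0.001] z [ 0.    -0.001 -1.   ] F [-1.1 -0.5  0. ] op -0.2 q [-0.37  0.29  0.15  1.64 -0.05  1.21 -1.74]
t 38.05 pos [514.5 110.9 209.7] toolx [ 1.     0.029 -0.003] tooly [ 0.029 -1.     0.002] z [-0.003 -0.002 -1.   ] F [1.  0.4 0.3] op 0.1 q [-0.37  0.29  0.15  1.64 -0.05  1.21 -1.74]
[141 102 187 161] [512.4 149.1] [144.  156.7] 1.4 19.0
[156 112  36 134] [515.7 206.3] [ 27.2 118.8] 87.9 19.1
[268 115  32 133] [516.2 110.7] [119.3  26.2] 0.9 19.3
[138 216  13   9] [481.5 235. ] [9.  4.6] 54.9 18.2
[143 245  11   9] [452.4 233.5] [8.4 4.3] 51.2 18.3
side 113 [[452.0, 270.0, 69.0], [471.0, 364.0, 201.0]] [   1.40061241 -306.85710043] [6.73617756e-02 4.35039832e+02]
scene 392 [[454.0, 261.0, 63.0], [475.0, 357.0, 199.0]] [   1.41830633 -306.50346071] [-4.5787343e-02  4.7953462e+02]
```

View pics/wrist_v.png

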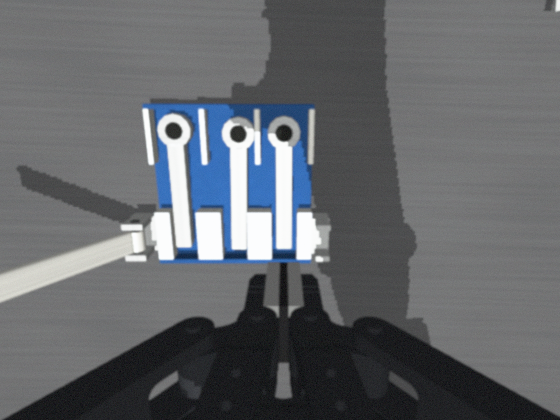

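View pics/scene_v.png

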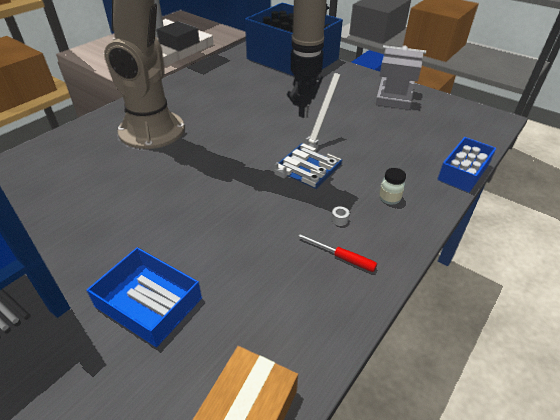

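View pics/side_v.png

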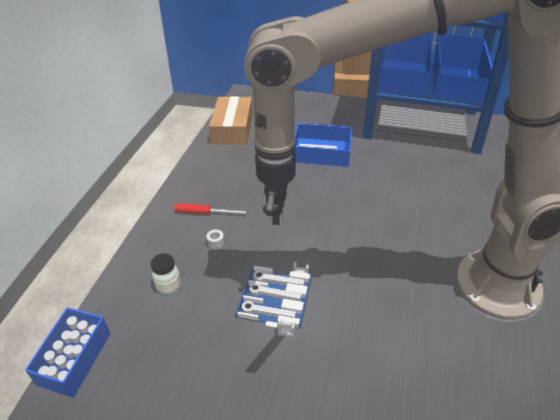

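```bash
python3 - <<'E'
from h import *
c,p,d=shot('wrist');cv2.imwrite('pics/w7.png',cv2.resize(p[90:270,120:340],None,fx=3.5,fy=3.5,interpolation=cv2.INTER_CUBIC));P=cloud(c,d)
for x in (175,238,284):
  for y in (119,145,165,180,200,225,240): print(x,y,P[y,int(x+(y-130)*0.08*(x==175))].round(1))
E
```

```text
175 119 [569.3 202.4  19.3]
175 145 [547.8 202.4  18.2]
175 165 [531.1 201.9  20.3]
175 180 [517.8 201.1  19.8]
175 200 [499.6 201.3  19.5]
175 225 [475.9 201.   19. ]
175 240 [461.  201.   18.3]
238 119 [571.  149.4  19.4]
238 145 [549.4 149.8  17.9]
238 165 [532.5 149.8  19.2]
238 180 [519.2 149.9  19.1]
238 200 [500.8 150.1  18.4]
238 225 [477.6 150.1  19.6]
238 240 [463.3 150.1  20.6]
284 119 [572.2 111.2  19.3]
284 145 [550.7 110.5  18.7]
284 165 [533.8 110.   20. ]
284 180 [520.3 109.6  18.5]
284 200 [502.4 109.1  19.7]
284 225 [478.3 108.3  18.1]
284 240 [463.8 107.9  18.7]
```

View pics/w7.png

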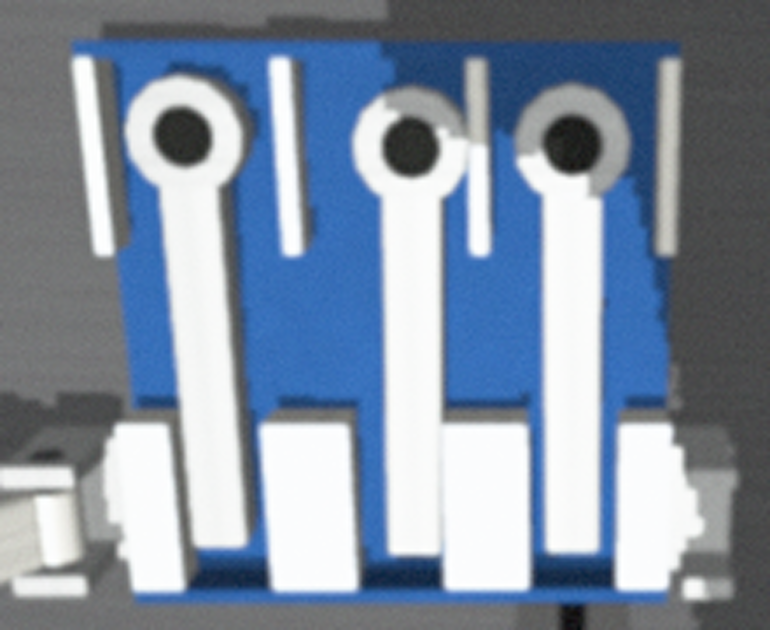

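```bash
python3 - <<'E'
from h import *
p=cv2.imread('pics/scene_v.png');q=cv2.imread('pics/side_v.png')
a=cv2.resize(p[240:350,70:220],None,fx=4,fy=4,interpolation=cv2.INTER_CUBIC)
cv2.imwrite('pics/bx.png',a)
E
```

```text
(no output)
```

View pics/bx.png

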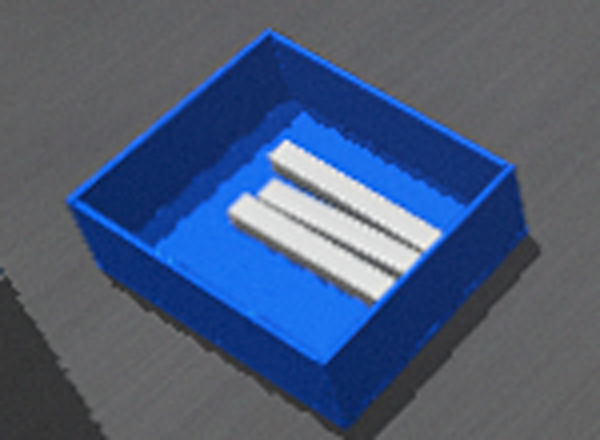

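```bash
python3 -m handwheel '[[0,[0,0,-40],[0,0,0]],[0,[-5,-20,-40],[0,0,0]],[0,[-7,-44,0],[0,0,0]],[0,[-7,-44,0],[0,0,0]],[0,[-7,-44,0],[0,0,0]],[0,[-7,-44,0],[0,0,0]],[0,[-7,-44,0],[0,0,0]],[0,[-7,-44,0],[0,0,0]],[0,[0,0,0],[0,0,0]],[0,[0,0,0],[0,0,0]]]'; python3 -c "
from h import *
st();plan((463,405,160),-88.4)"
```

```text
time_s: 39.15
position: [455.7, 399.3, 275.9]
eef_rot: [1.0, 0.01, -0.013, 0.007]
force: [0.7, -0.8, -0.1]
opening: 0.0
t 39.15 pos [455.7 399.3 275.9] toolx [ 0.999  0.02  -0.027] tooly [ 0.02  -1.     0.014] z [-0.027 -0.015 -1.   ] F [ 0.7 -0.8 -0.1] op 0.0 q [-0.76  0.44  0.02  1.27 -0.02  1.47 -2.29]
world delta [   7.3    5.7 -115.9] rot [ 0.014  0.027 -0.008] n 3
[3.0, -2.0, 39.0] [0.005, 0.009, -0.003]
[3.0, -2.0, 39.0] [0.005, 0.009, -0.003]
[3.0, -2.0, 39.0] [0.005, 0.009, -0.003]
```

```bash
python3 -m handwheel '[[0,[2,-8,15],[0.014,0.02,0]],[0,[2,-4,35],[0,0.007,0]],[0,[2,0,35],[0,0,0]],[0,[0,0,25],[0,0,0]],[0,[0,0,0],[0,0,0]],[0,[0,0,0],[0,0,0]]]'; python3 -c "
from h import *
st();plan((463,405,160),-88.4)
c,p,d=shot('wrist');cv2.imwrite('pics/w8.png',p)"
```

```text
time_s: 39.75
position: [463.9, 404.1, 160.1]
eef_rot: [1.0, 0.006, -0.0, 0.003]
force: [0.0, 0.3, -0.2]
opening: 0.2
t 39.75 pos [463.9 404.1 160.1] toolx [ 1.     0.011 -0.   ] tooly [ 0.011 -1.     0.005] z [-0.    -0.005 -1.   ] F [ 0.   0.3 -0.2] op 0.2 q [-0.76  0.5   0.02  1.45 -0.01  1.19 -2.3 ]
world delta [-0.9  0.9 -0.1] rot [ 0.005  0.    -0.017] n 1
[-1.0, -1.0, 0.0] [0.005, 0.0, -0.017]
```

View pics/w8.png

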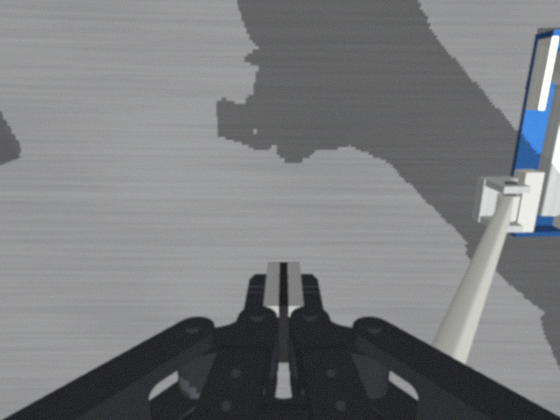

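```bash
python3 -m handwheel '[[0,[0,20,0],[0,0,-0.017]],[0,[0,20,0],[0,0,0]],[0,[1,20,0],[0,0,0]],[0,[0,20,0],[0,0,0]],[0,[1,20,0],[0,0,0]],[0,[0,20,0],[0,0,0]],[0,[1,20,0],[0,0,0]],[0,[0,20,0],[0,0,0]],[0,[0,0,0],[0,0,0]]]'; python3 -c "
from h import *
st()
c,p,d=shot('side');cv2.imwrite('pics/s8.png',p[150:400,150:450])"
```

```text
time_s: 40.7
position: [484.5, 283.7, 200.1]
eef_rot: [0.998, 0.025, 0.031, -0.044]
force: [0.2, -0.7, -0.0]
opening: -0.3
t 40.7 pos [484.5 283.7 200.1] toolx [0.997 0.047 0.064] tooly [ 0.053 -0.995 -0.086] z [ 0.06   0.089 -0.994] F [ 0.2 -0.7 -0. ] op -0.3 q [-0.56  0.3   0.03  1.66 -0.06  1.09 -2.02]
```

View pics/s8.png

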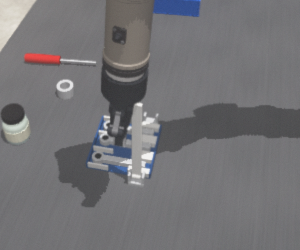

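```bash
python3 - <<'E'
from h import *
st()
c,p,d=shot('scene');P=cloud(c,d)
a=cv2.resize(p[40:220,230:420],None,fx=4,fy=4*0.8,interpolation=cv2.INTER_CUBIC);cv2.imwrite('pics/s9.png',a)
c,p,d=shot('side');a=cv2.resize(p[180:350,190:370],None,fx=4,fy=3.5,interpolation=cv2.INTER_CUBIC);cv2.imwrite('pics/s10.png',a)
st()
E
```

```text
t 40.75 pos [484.3 286.  200.5] toolx [0.997 0.049 0.065] tooly [ 0.055 -0.995 -0.088] z [ 0.061  0.091 -0.994] F [-0.1 -0.2  0.5] op 0.0 q [-0.56  0.3   0.03  1.65 -0.06  1.09 -2.02]
t 40.85 pos [482.8 288.1 199.2] toolx [0.997 0.053 0.063] tooly [ 0.058 -0.994 -0.088] z [ 0.058  0.091 -0.994] F [-0.8 -0.1 -0.6] op 0.3 q [-0.56  0.3   0.03  1.65 -0.07  1.09 -2.02]
```

View pics/s9.png

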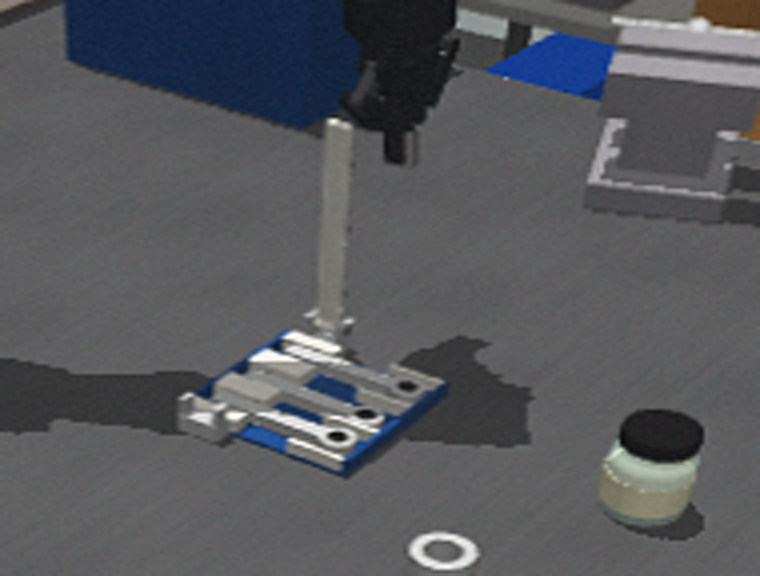

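View pics/s10.png

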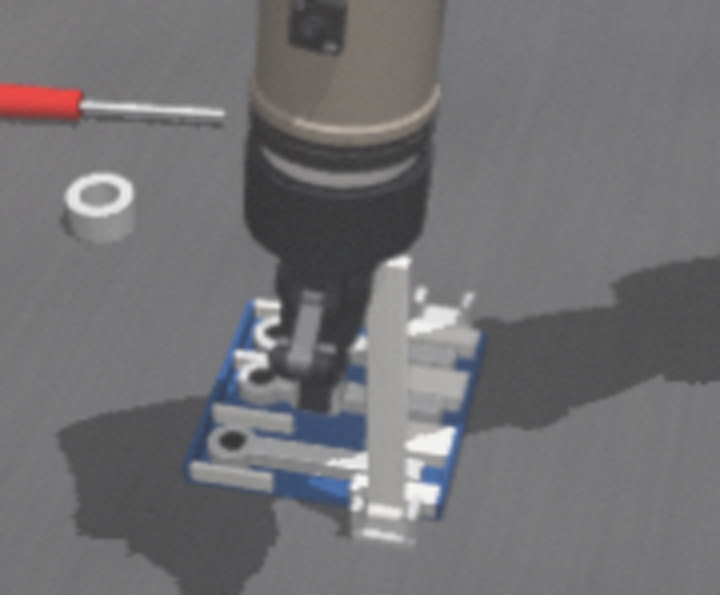

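```bash
python3 -m handwheel '[[0,[0,-10,-30],[0,0,0]],[0,[0,-5,-40],[0,0,0]],[0.2,[0,0,-40],[-0.04,-0.03,-0.1]],[0.5,[0,0,-10],[-0.04,-0.03,-0.14]],[0.6,[0,0,0],[0,0,-0.145]],[0.6,[0,0,0],[0,0,-0.145]],[0.6,[0,0,0],[0,0,-0.145]],[0.6,[0,0,0],[0,0,-0.145]],[0.6,[0,0,0],[0,0,-0.145]],[0.6,[0,0,0],[0,0,-0.145]]]'; python3 - <<'E'
from h import *
s=st();plan((467,245,330),1.5)
for nm in ('side','scene'):
    c,p,d=shot(nm);P=cloud(c,d)
    m=(P[...,2]>60)&(P[...,2]<245)&(P[...,0]>445)&(P[...,0]<490)&(P[...,1]>170)&(P[...,1]<420)&(p.min(2)>90)
    Q=P[m];print(nm,m.sum(),np.percentile(Q,[1,99],axis=0).round(0).tolist(),"dy/dz",np.polyfit(Q[:,2],Q[:,1],1),"dx/dz",np.polyfit(Q[:,2],Q[:,0],1))
    cv2.imwrite(f'pics/{nm}_y.png',p)
E
```

```text
time_s: 41.85
position: [469.2, 309.4, 324.9]
eef_rot: [0.823, 0.568, 0.005, -0.001]
force: [-0.3, 0.2, 0.1]
opening: 51.3
t 41.85 pos [469.2 309.4 324.9] toolx [0.356 0.935 0.009] tooly [ 0.935 -0.356  0.004] z [ 0.007  0.007 -1.   ] F [-0.3  0.2  0.1] op 51.3 q [-0.51  0.31 -0.14  1.34  0.04  1.49 -1.01]
world delta [ -2.2 -64.4   5.1] rot [ 0.006 -0.008 -0.39 ] n 3
[-20.0, 7.0, -2.0] [0.002, -0.003, -0.13]
[-21.0, 4.0, -2.0] [0.002, -0.003, -0.13]
[-21.0, 1.0, -2.0] [0.002, -0.003, -0.13]
side 510 [[455.0, 232.0, 62.0], [474.0, 244.0, 207.0]] dy/dz [-4.42819423e-02  2.45106746e+02] dx/dz [-8.22187721e-03  4.65335251e+02]
scene 374 [[456.0, 224.0, 62.0], [478.0, 238.0, 238.0]] dy/dz [-3.95525435e-02  2.36570033e+02] dx/dz [-6.99185915e-03  4.69367967e+02]
```

View pics/scene_y.png

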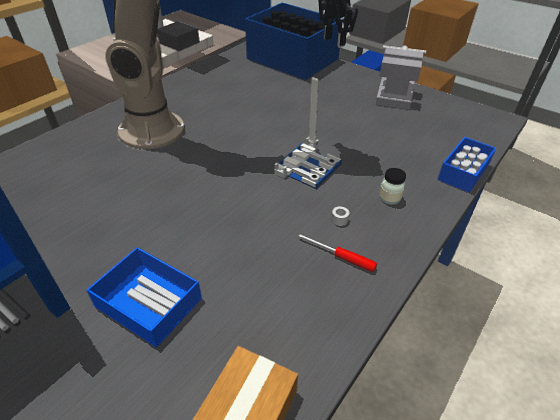

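```bash
python3 -m handwheel '[[0.6,[-26,7,-4],[0,0,-0.13]],[0.6,[-26,4,0],[0,0,-0.13]],[0.6,[-25,1,0],[0,0,-0.13]],[0.6,[0,0,0],[0,0,0]],[0.6,[0,0,0],[0,0,0]],[0.6,[0,0,0],[0,0,0]]]'; python3 - <<'E'
from h import *
s=st();plan((466,232,275),1.5)
E
```

```text
time_s: 42.55
position: [460.9, 235.3, 327.7]
eef_rot: [0.698, 0.716, 0.005, -0.002]
force: [0.1, -0.5, 0.6]
opening: 51.1
t 42.55 pos [460.9 235.3 327.7] toolx [-0.025  1.     0.01 ] tooly [1.    0.025 0.005] z [ 0.005  0.01  -1.   ] F [ 0.1 -0.5  0.6] op 51.1 q [-0.37  0.22 -0.17  1.45  0.03  1.47 -0.51]
world delta [  5.1  -3.3 -52.7] rot [ 0.005 -0.01  -0.001] n 2
[-2.0, 2.0, 26.0] [0.003, -0.005, -0.0]
[-2.0, 2.0, 26.0] [0.003, -0.005, -0.0]
```

```bash
python3 -m handwheel '[[0.6,[-2,2,26],[0.003,-0.005,0]],[0.6,[-2,2,22],[0,-0.005,0]],[0.6,[0,0,0],[0,0,0]],[0.6,[0,0,0],[0,0,0]],[0.6,[0,0,0],[0,0,0]]]'; python3 - <<'E'
from h import *
s=st();plan((466,232,222),1.5)
c,p,d=shot('wrist');cv2.imwrite('pics/w9.png',p)
E
```

```text
time_s: 43.05
position: [465.0, 239.1, 280.3]
eef_rot: [0.697, 0.717, 0.003, -0.0]
force: [-0.3, -0.1, 0.9]
opening: 50.8
t 43.05 pos [465.  239.1 280.3] toolx [-0.028  1.     0.005] tooly [1.    0.028 0.005] z [ 0.004  0.005 -1.   ] F [-0.3 -0.1  0.9] op 50.8 q [-0.37  0.24 -0.17  1.53  0.04  1.37 -0.52]
world delta [  1.   -7.1 -58.3] rot [ 0.004 -0.005  0.001] n 2
[-4.0, 0.0, 29.0] [0.002, -0.002, 0.001]
[-4.0, 0.0, 29.0] [0.002, -0.002, 0.001]
```

View pics/w9.png

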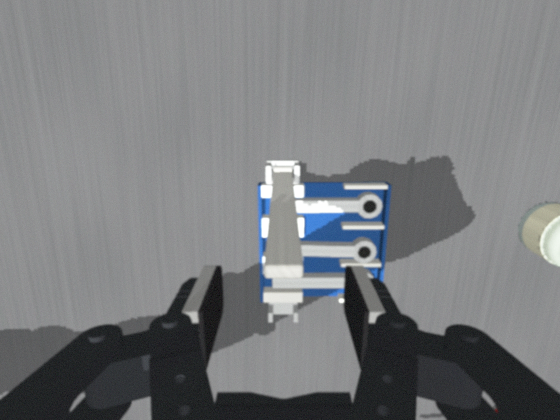

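```bash
python3 -m handwheel '[[0.6,[-5,0,20],[0,0,0]],[0.5,[-3,0,20],[0,0,0]],[0.5,[0,0,16],[0,0,0]],[0.5,[0,0,0],[0,0,0]],[0.5,[0,0,0],[0,0,0]],[0,[0,0,0],[0,0,0]],[0,[0,0,0],[0,0,0]],[0,[0,0,0],[0,0,0]],[0,[0,0,0],[0,0,0]]]' 40; python3 - <<'E'
from h import *
s=st();y,z=s['position'][1:];print(np.hypot(y-240,z-26),np.arctan2(z-26,240-y))
E
```

```text
time_s: 44.0
position: [465.2, 235.6, 231.6]
eef_rot: [0.696, 0.718, 0.008, -0.001]
force: [0.8, 1.0, -3.5]
opening: 19.3
t 44.0 pos [465.2 235.6 231.6] toolx [-0.03   0.999  0.011] tooly [1.   0.03 0.01] z [ 0.01   0.012 -1.   ] F [ 0.8  1.  -3.5] op 19.3 q [-0.36  0.26 -0.17  1.63  0.04  1.24 -0.51]
205.6616217235652 1.5492416633873052
```

```bash
python3 -m handwheel '[[0,[-20,0,2],[0,0,0]],[0,[-20,0,4],[0,0,0]],[0,[-19,0,6],[0,0,0]],[0,[-19,0,8],[0,0,0]],[0,[-18,0,10],[0,0,0]],[0,[0,0,0],[0,0,0]],[0,[0,0,0],[0,0,0]]]' 40; python3 - <<'E'
from h import *
s=st();y,z=s['position'][1:];print(np.hypot(y-240,z-26),np.arctan2(z-26,240-y))
E
```

```text
time_s: 44.7
position: [467.7, 151.8, 210.1]
eef_rot: [0.693, 0.721, 0.018, -0.007]
force: [-1.4, 1.4, -1.2]
opening: 18.9
t 44.7 pos [467.7 151.8 210.1] toolx [-0.04   0.999  0.035] tooly [0.999 0.04  0.017] z [ 0.015  0.035 -0.999] F [-1.4  1.4 -1.2] op 18.9 q [-0.23  0.21 -0.12  1.75 -0.    1.16 -0.3 ]
204.0890110865345 1.1240346090946998
```

```bash
python3 -m handwheel '[[0,[-18,0,10],[0.01,-0.015,0.005]],[0,[-17,0,11],[0,-0.015,0.005]],[0,[-16,0,13],[0,0,0]],[0,[-14,0,14],[0,0,0]],[0,[-13,0,16],[0,0,0]],[0,[0,0,0],[0,0,0]],[0,[0,0,0],[0,0,0]]]' 40; python3 - <<'E'
from h import *
s=st();y,z=s['position'][1:];print(np.hypot(y-240,z-26),np.arctan2(z-26,240-y));plan(s['position'],1.6)
E
```

```text
time_s: 45.4
position: [470.0, 79.0, 150.0]
eef_rot: [0.693, 0.721, 0.004, -0.001]
force: [-3.4, -0.6, 3.1]
opening: 19.4
t 45.4 pos [470.  79. 150.] toolx [-0.039  0.999  0.007] tooly [0.999 0.039 0.005] z [ 0.005  0.007 -1.   ] F [-3.4 -0.6  3.1] op 19.4 q [-0.14  0.25 -0.07  1.86  0.01  1.03 -0.18]
203.26077043331048 0.6561968622165407
world delta [0. 0. 0.] rot [ 0.005 -0.007  0.011] n 1
[0.0, 0.0, 0.0] [0.005, -0.007, 0.011]
```

```bash
python3 -m handwheel '[[0,[-11,0,17],[0,-0.007,0.01]],[0,[-10,0,18],[0,0,0]],[0,[-8,0,19],[0,0,0]],[0,[-6,0,19],[0,0,0]],[0,[0,0,0],[0,0,0]],[0,[0,0,0],[0,0,0]]]' 40; python3 - <<'E'
from h import *
s=st();y,z=s['position'][1:];print(np.hypot(y-240,z-26),np.arctan2(z-26,240-y));plan(s['position'],1.6)
c,p,d=shot('wrist');cv2.imwrite('pics/w10.png',p)
E
```

```text
time_s: 46.0
position: [471.1, 44.6, 80.9]
eef_rot: [0.695, 0.719, -0.001, 0.003]
force: [-3.4, -1.7, 1.5]
opening: 19.2
t 46.0 pos [471.1  44.6  80.9] toolx [-0.035  0.999 -0.005] tooly [0.999 0.035 0.003] z [ 0.003 -0.005 -1.   ] F [-3.4 -1.7  1.5] op 19.2 q [-0.09  0.33 -0.05  1.94  0.03  0.87 -0.12]
202.95756204247104 0.27369847634394484
world delta [0. 0. 0.] rot [0.003 0.005 0.007] n 1
[0.0, 0.0, 0.0] [0.003, 0.005, 0.007]
```

View pics/w10.png

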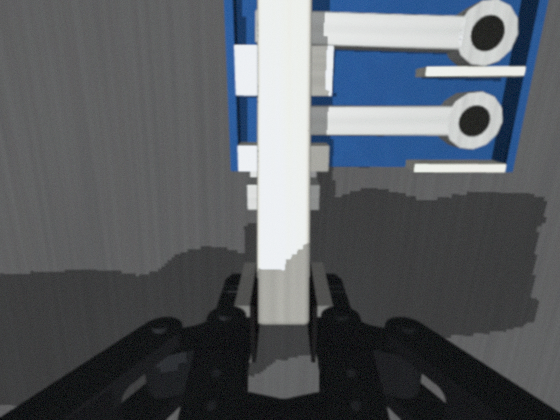

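```bash
python3 -m handwheel '[[0,[-4,0,16],[0,0,0]],[0,[-3,0,16],[0,0,0]],[0,[-1,0,14],[0,0,0]],[0,[0,0,8],[0,0,0]],[0,[0,0,0],[0,0,0]],[0,[0,0,0],[0,0,0]]]' 40; python3 - <<'E'
from h import *
s=st();y,z=s['position'][1:];print(np.hypot(y-240,z-26),np.arctan2(z-26,240-y))
E
```

```text
time_s: 46.65
position: [471.3, 37.1, 31.1]
eef_rot: [0.693, 0.72, -0.002, 0.003]
force: [-2.5, -2.3, -0.8]
opening: 18.6
t 46.65 pos [471.3  37.1  31.1] toolx [-0.038  0.999 -0.007] tooly [0.999 0.038 0.002] z [ 0.002 -0.007 -1.   ] F [-2.5 -2.3 -0.8] op 18.6 q [-0.08  0.41 -0.04  1.99  0.04  0.75 -0.11]
202.96335713197746 0.02489964487399692
```

```bash
python3 -m handwheel '[[0,[0,0,8],[0,0,0]],[0,[0,0,5],[0,0,0]],[0,[0,0,3],[0,0,0]]]' 40; python3 - <<'E'
from h import *
s=st()
c,p,d=shot('wrist');P=cloud(c,d);cv2.imwrite('pics/w11.png',p)
m=(P[...,2]>22)&(P[...,2]<60)&(P[...,0]>462)&(P[...,0]<479)&(P[...,1]>60)&(P[...,1]<150)&(p.min(2)>110)
Q=P[m];print(np.polyfit(Q[:,1],Q[:,2],1),np.polyval(np.polyfit(Q[:,1],Q[:,2],1),[60,140]))
E
```

```text
time_s: 46.95
position: [471.4, 37.0, 25.9]
eef_rot: [0.693, 0.721, -0.003, 0.003]
force: [-8.5, -3.0, 17.1]
opening: 18.9
t 46.95 pos [471.4  37.   25.9] toolx [-0.039  0.999 -0.009] tooly [ 0.999  0.039 -0.   ] z [ 0.    -0.009 -1.   ] F [-8.5 -3.  17.1] op 18.9 q [-0.09  0.42 -0.04  1.99  0.04  0.74 -0.12]
[6.54220154e-04 3.10200613e+01] [31.05931448 31.1116521 ]
```

```bash
python3 -m handwheel '[[0,[0,0,2],[0,0,0]],[0.5,[0,0,0],[0,0,0]],[0.5,[0,0,0],[0,0,0]],[0.5,[0,0,0],[0,0,0]],[0.5,[0,0,-25],[0,0,0]],[0.5,[0,0,-40],[0,0,0]],[0.5,[0,0,-45],[0,0,0]],[0.5,[0,0,-45],[0,0,0]],[0.5,[0,0,0],[0,0,0]],[0.5,[0,0,0],[0,0,0]]]'; python3 - <<'E'
from h import *
s=st()
c,p,d=shot('wrist');P=cloud(c,d);cv2.imwrite('pics/w12.png',p)
m=(P[...,2]>22)&(P[...,2]<60)&(P[...,0]>462)&(P[...,0]<479)&(P[...,1]>32)&(P[...,1]<180)&(p.min(2)>110)
Q=P[m];print(np.polyfit(Q[:,1],Q[:,2],1),Q[:,1].min(),Q[:,1].max())
for nm in ('side','scene'):
    c,p,d=shot(nm);P=cloud(c,d);cv2.imwrite(f'pics/{nm}_z.png',p)
    m=(P[...,2]>22)&(P[...,2]<60)&(P[...,0]>462)&(P[...,0]<479)&(P[...,1]>32)&(P[...,1]<220)&(p.min(2)>110)
    Q=P[m];print(nm,np.polyfit(Q[:,1],Q[:,2],1))
E
```

```text
time_s: 48.0
position: [477.7, 43.8, 190.1]
eef_rot: [0.69, 0.723, 0.005, 0.008]
force: [-0.7, 0.5, -1.1]
opening: 42.5
t 48.0 pos [477.7  43.8 190.1] toolx [-0.047  0.999 -0.004] tooly [0.999 0.047 0.018] z [ 0.018 -0.004 -1.   ] F [-0.7  0.5 -1.1] op 42.5 q [-0.09  0.2  -0.05  1.81  0.02  1.12 -0.1 ]
[1.57222092e-04 3.12382904e+01] 32.016279605965565 179.93133627436146
side [4.23864789e-03 2.94824127e+01]
scene [-2.23160554e-03  3.01400017e+01]
```

View pics/w12.png

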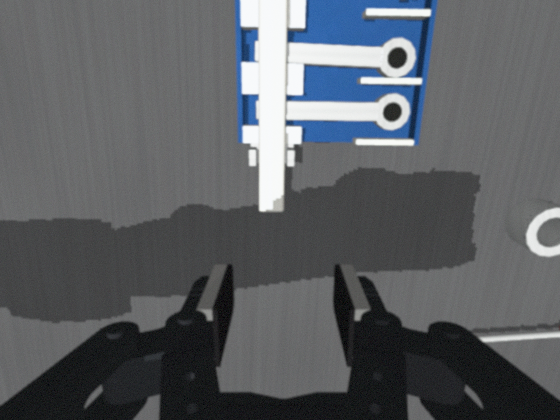

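View pics/scene_z.png

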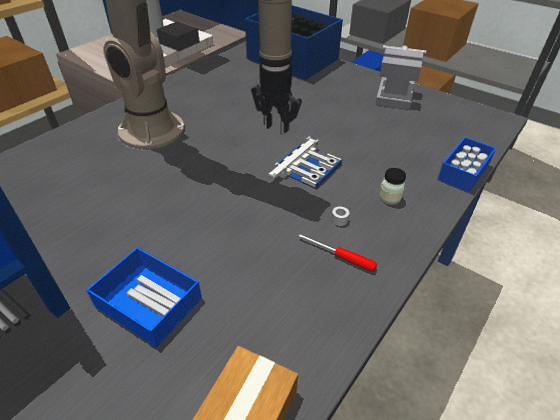

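```bash
python3 -m handwheel '[[0.5,[25,5,-25],[0,0,0]],[0.5,[25,5,-25],[0,0,0]],[0.5,[25,5,-25],[0,0,0]],[0.5,[0,0,0],[0,0,0]],[0.5,[0,0,0],[0,0,0]],[0.5,[0,0,0],[0,0,0]]]'; python3 - <<'E'
from h import *
s=st()
c,p,d=shot('wrist');P=cloud(c,d);cv2.imwrite('pics/w13.png',p)
m=(P[...,2]>13)&(P[...,2]<24)&(P[...,0]>500)&(P[...,0]<575)&(P[...,1]>70)&(P[...,1]<240)
n,l,t,_=cv2.connectedComponentsWithStats(m.astype(np.uint8))
for i in range(1,n):
    if t[i,4]>60:
        Q=P[l==i];r=cv2.minAreaRect(Q[:,:2].astype(np.float32));print(t[i,:4],np.round(r[0],1),np.round(r[1],1),round(r[2],1),Q[:,2].mean().round(1),"dz/dx",np.polyfit(Q[:,0],Q[:,2],1)[0].round(3))
E
```

```text
time_s: 48.75
position: [482.3, 118.8, 253.5]
eef_rot: [0.692, 0.722, -0.007, 0.0]
force: [-0.4, -0.5, 0.4]
opening: 42.7
t 48.75 pos [482.3 118.8 253.5] toolx [-0.043  0.999 -0.009] tooly [ 0.999  0.043 -0.009] z [-0.009 -0.01  -1.   ] F [-0.4 -0.5  0.4] op 42.7 q [-0.2   0.21 -0.1   1.63  0.03  1.31 -0.26]
[346  58  49   6] [553.6 226.4] [41.9  4. ] 1.1 19.1 dz/dx 0.021
[309  71  82  32] [537.5 203.7] [74.6 26.9] 2.6 19.3 dz/dx -0.001
[343 112  45   5] [554.5 180.3] [40.9  3.8] 2.2 19.1 dz/dx -0.026
[305 132  77  33] [537.1 147.3] [73.7 31.1] 3.0 19.1 dz/dx 0.003
[303 171  76  28] [537.8 110.5] [74.6 27.1] 3.5 19.0 dz/dx 0.003
[337 204  39   6] [556.   88.5] [38.   4.7] 1.4 18.2 dz/dx -0.001
```

View pics/w13.png

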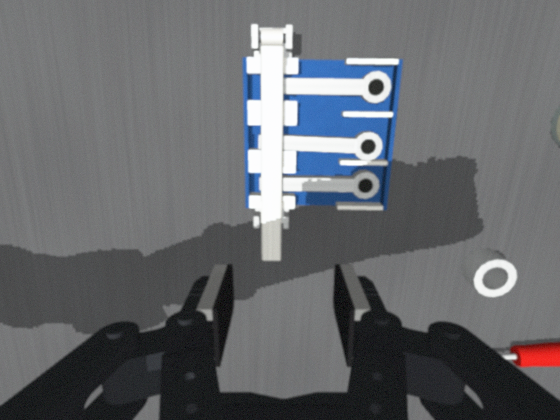

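All three links are flat with their eyes in the wide end (px 375,87; 368,146; 366,185). The strap lies level in its catch. Handing in.

```bash
python3 -c "
from workcell import robot
print(robot.job_done())"
```

```text
the job is handed in; nothing more can be done
None
```

I swung the strap up and back, laid the three links in the tray, put the three blanks in the reject box, and pressed the strap back into its catch. I handed the job in at about 49 s; no verdict was given.

**Last checks**
- **Links:** all three lie flat (slope under 0.005), each in its own compartment with the eye in the wide end. The outer two are near the centres of their compartments. The middle one sits about 6–7 mm to one side, against a divider, which is inside the 18 mm limit. It was nearly centred when I released it and moved later; I don't know what moved it.
- **Blanks:** all three were seen in the box before I closed the strap. I did not count them again closely in the final picture.
- **Strap:** level to within 0.005 rad in all three cameras. It stopped against about 17 N when pressed down.
- **Jar, bush and screwdriver:** I never went near them and they look unmoved in the last pictures. I did not measure their positions.
- **Robot:** clear of everything at hand-in.

**What went wrong:** my first try at closing the strap was to push it from behind with shut fingers. The tool slid off sideways and tilted once the strap was about upright. I lifted clear, pinched the strap's free end and guided it down instead.

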